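# Find the socket for the fixture's locked nut

## Robot

A 6-joint arm with a two-finger parallel gripper is mounted at the origin on the work surface. World frame = base frame: x ahead of the robot, y to its left, z up, the work surface at z = 0. Lengths are in m, angles in degrees, forces in N, time in s.
With the tool pointing down it reaches from about 0.3 to 0.75 m from the base axis. Payload 8.5 kg.
Tool frame: the origin (TCP) lies at the very end of the fingers, on their centre line; the grasp point (between the pads) lies 19 mm behind it; z points along the fingers, y is the direction in which the jaws open and shut (so a half turn about z gives the same grasp; the last joint's range is limited). The gripper opens to 85 mm and grips with 20 to 120 N. Pads are 22 mm wide; open, the fingers measure 114 mm over their backs; the gripper's body (76 mm by 85 mm) begins 54 mm behind the grasp point. The pads swing forward as they close: fully open they stand 13 mm farther back than shut.
Start: joints at [-86.591, 21.807, 74.336, -0, 83.858, -12.336], TCP at [0.149, -0.529, 0.231] pointing down, gripper open.
Joint ranges: [-178.18, 178.18], [-50.72, 133.34], [12.68, 142.11], [-81.47, 261.47], [9.98, 163.14], [-165.26, 165.26]. Speed limits (degrees/s): [136.94, 136.94, 180, 180, 180, 180].

## Interface

Orientations are given as a 3x3 rotation matrix whose columns are the frame's x, y, z axes.
In Python, from rig import env, vision, close_job, spotter gives the robot as it stands. The module is installed in compiled form; this text tells all that it offers.
- The arm moves only by the tool jog_arm, never from a script. Its argument "plan" is a list that holds one entry, the list of rows, each a list of 6 numbers: the shift along the tool's x, y, z in units of 40 mm (1.0 is 40 mm), then the turn, a rotation vector about the tool's x, y, z in units of 0.15 rad (1.0 is 0.15 rad). A call has 1 to 10 rows; each row shifts and turns the commanded pose from where the row before left it, along the tool's axes as they then stand; what a row does not reach is not made up. A row lasts 1/10 s, in which the tool goes at most 50 mm and 8.59 degrees, less where a joint would pass 70% of its speed; a pose out of reach is approached as far as the arm can. A call with a number of a shift or a turn outside -1 to 1 is refused whole. A call with a gripper value outside its range is refused whole. "grip" is the opening, from -1 (shut) to 1 (fully open), set as the call begins (left out, the last holds). The fingers move at their own pace and stop on an object; "squeeze" is the grip in N (left out, the last holds). Time passes only in rows, so rows that do not move let the fingers close. It gives the time, the measured TCP pose, the force and the opening at its end, in the units of the state.
- env.observe(): the state, without advancing time (a new reading comes with each control period).
- vision.get_image(name): name is "side" or "top"; returns (picture, depth): 384x512x3 uint8, red, green, blue; 384x512 float32, m along the optical axis (not along the pixel's ray), 0 where there is no reading.
- vision.camera_info(name): a dict with "fx", "fy", "cx", "cy" (pixels), "rvec" (rotation vector, rad) and "tvec" (3), from world to camera coordinates, as OpenCV has them. Camera axes: x right, y down, z forward; pixel columns grow to the right and rows downward; lengths in m; the calibration is good to about 2 mm. A picture is of the moment at which its call begins. camera_info takes no time and is no camera call.
- close_job(): hands the job in, once; it reports no verdict.
Trained networks look in the newest picture that a camera, given by its name, has taken for a name from the list of things; names that differ only in an ending like _2 or _b are one class to them, and where a whole thing is asked for, a point or a joint stands for the part that bears it (a point fixed in the world has none). Each returns a list of dicts, best first, with "score" (0 to 1); they miss things now and then, are a little off and sometimes report something else, mostly with a low value. They report only what shows in the picture. A call takes as long as a camera call. They do not tell look-alikes from the thing itself.
- spotter.trace(camera, query): "pixels" (384x512 bool, what is visible of it) and "rect" ([left, top, right, bottom] in pixels, round what is visible of it).
The state is a dict: "time_s": time; "q": joint angles; "qvel": joint speeds; "joint_efforts": joint torques, N m; "position": TCP position; "tool_rot": TCP orientation; "ft_force": force on the tool from outside, world axes, zero at the start; "wrist_torque": the same for the moment, N m; "grip_width": finger opening in m.
Only numpy, scipy, OpenCV 4.12 (cv2) and the standard library are available. Lean on these libraries where they do the work, as an engineer would, in place of code of your own. Each camera call takes 0.05 s, during which the arm holds its last target.

## Task

Pull the lock pin straight up out of the hollow hex nut on the clamping fixture and hang it by its collar in the notch at the fixture's side. Then try the sockets from the tray on that nut until you have the one that goes fully home over it, standing any that do not fit back upright on the tray. Finish still gripping the fitting socket, upright and fully home on the nut (do not let go of it), and leave the bottle, cup and mouse alone.

Things in the scene. Friction and masses are not known exactly. Their poses are not given: they have to be found in the camera images.
- fixture: Fixed aluminium base plate 150 (x) x 200 (y) x 20 mm, on either side of the bench, with the nut to be served, a dark steel notch bracket at its -y side, and two spare nuts of the other sizes near its +x edge (20 to 34 mm above the bench; not part of the job). Origin: centre of its underside.
- nut_seat (a point): On the axis of the nut to be served, at the base plate's top face (20 mm above the bench), where a seated socket's underside lands (0 mm). Axes as the fixture. A fixed ring round the nut, 62 mm outside, 8 mm high, has an inside diameter 4 mm over the fitting socket's outside: too large a socket stops on the ring at 8 mm, too small a one on the nut at 14 mm.
- nut_top (a point): Centre of the top of the same nut, 14 mm above nut_seat. Fixed hollow hex nut, bore 11 mm, upper edge chamfered; two flats face the fixture's +x and -x. It is 18, 24 or 30 mm across flats, drawn afresh and not told: 18 fits socket_a, 24 socket_b, 30 socket_c, with 2.5 mm play.
- notch (a point): Side notch: level slot 11 mm wide (fixture's x) between two prongs 8 mm thick and 18 mm wide, open above, below and towards the fixture's -y. This point is mid-slot on the prongs' top face, 58 mm above the bench; the slot runs from 20 mm to +y of it (an upright closes it) to 22 mm to -y. Axes as the fixture.
- pin: Loose upright lock pin, at the start in the nut's bore, collar on the nut. Origin: on its axis at the collar's underside. Shank 8 mm diameter, 30 mm down, tapered tip; collar 22 mm diameter, z 0 to 5 mm; black round grip 14 mm diameter, z 5 to 39. Parked, its collar rests on the prongs: origin at the notch point. About 60 g (+-30 %).
- tray: Fixed shallow tray 130 (x) x 300 (y) mm, floor top 4 mm above the bench, rim 9 mm high and 4 mm thick. Origin: centre of its underside. The three sockets stand about 90 mm apart along its y.
- socket_a: Loose steel socket, the smallest, mouth down on the tray. Origin: centre of its underside. Round body 30 mm diameter, z 0 to 36 mm; hex opening from below 20.5 mm across flats, 20 mm deep, flats facing its own +x and -x. Grip the square adapter on top: 16 x 16 mm, z 36 to 70, faces square to x and y. About 140 g (+-30 %). Its place in the row varies.
- socket_b: Loose steel socket, the middle one, mouth down on the tray. Origin: centre of its underside. Round body 38 mm diameter, z 0 to 36 mm; hex opening from below 26.5 mm across flats, 20 mm deep, flats facing its own +x and -x. Grip the square adapter on top: 16 x 16 mm, z 36 to 70, faces square to x and y. About 190 g (+-30 %). Its place in the row varies.
- socket_c: Loose steel socket, the largest, mouth down on the tray. Origin: centre of its underside. Round body 46 mm diameter, z 0 to 36 mm; hex opening from below 32.5 mm across flats, 20 mm deep, flats facing its own +x and -x. Grip the square adapter on top: 16 x 16 mm, z 36 to 70, faces square to x and y. About 250 g (+-30 %). Its place in the row varies.
- white_bottle: Bystander, leave alone. Origin: centre of its underside. White capped bottle 56 mm diameter, 130 mm tall.
- pen_cup: Bystander, leave alone. Origin: centre of its underside. Black open cup 72 mm diameter, 85 mm tall.
- mouse: Bystander, leave alone. Origin: centre of its underside. Black computer mouse 105 x 60 x 30 mm, lying on the bench.
Things that resemble listed ones, but are neither listed nor needed, are in the scene too. What is shaped like the socket_a but blue or pink is not meant.

How it is judged:
By the outcome, as a careful person would: the job done as asked, in the order asked, and still so for the second after the job is handed in, while the arm keeps its last pose, push and grip.
It also fails if it takes over 70 s, if anything falls off the work surface, if the arm or the gripper's body presses on something with over 40 N, if the wrist force passes 120 N, or if a joint passes its speed limit or range.

## Working session

There is one attempt and no reset: what is moved stays moved. The work goes in short steps, Python scripts to look and compute and a tool call to move; the robot and the scene stay as the last step left them, time stands still between calls to the robot, and variables do not carry over. Pictures are saved under pics/ and viewed, and the job is handed in when it is done.

Besides the shell and the picture viewer there is one more tool, called after "Emit:" as a command line: name --argument value ..., lists and objects as JSON in quotes. jog_arm: Moves the arm, as the interface text tells. Its arguments: {"type":"object","properties":{"plan":{"type":"array"},"grip":{"type":"number"},"squeeze":{"type":"number"}},"required":["plan"]}

```bash
ls; mkdir -p pics; cat > h.py <<'E'
import numpy as np, cv2
from rig import env, vision, close_job, spotter
def cam(n):
    c=vision.camera_info(n); K=np.array([[c['fx'],0,c['cx']],[0,c['fy'],c['cy']],[0,0,1]]); R=cv2.Rodrigues(np.array(c['rvec'],float))[0]; return K,R,np.array(c['tvec'],float).ravel()
def cloud(n,d):
    K,R,t=cam(n); v,u=np.mgrid[:384,:512]
    P=np.stack([(u-K[0,2])/K[0,0]*d,(v-K[1,2])/K[1,1]*d,d],-1)
    return (P-t)@R
def proj(n,p):
    K,R,t=cam(n); q=K@(R@np.array(p)+t); return q[:2]/q[2]
def snap(n,tag):
    im,d=vision.get_image(n); cv2.imwrite(f'pics/{tag}.png',im[:,:,::-1]); np.save(f'{tag}_d.npy',d); np.save(f'{tag}_i.npy',im); return im,d
def st():
    s=env.observe(); print('t',round(s['time_s'],2),'p',np.round(s['position'],4),'f',np.round(s['ft_force'],1),'w',round(s['grip_width'],4),'q',np.round(s['q'],1)); print(np.round(s['tool_rot'],4).tolist()); return s
E
python3 - <<'E'
from h import *
st()
for n in('top','side'):
    snap(n,n+'0'); K,R,t=cam(n); print(n,-R.T@t,R[2],K[0,0])
E
```

```text
pics
t 0.0 p [ 0.1492 -0.5291  0.2307] f [-0.3  0.4  0.2] w 0.0858 q [-86.6  21.8  74.4   0.   83.9 -12.3]
[[0.9625, 0.2714, -0.0001], [0.2714, -0.9625, 0.0015], [0.0003, -0.0014, -1.0]]
top [ 0.32016049 -0.01259463  1.45395929] [ 0.1982309   0.00976084 -0.98010675] 412.8441352195488
side [ 0.31354376 -0.93673879  0.70345944] [ 0.25734464  0.80999928 -0.52694867] 403.9320867854022
```

View pics/top0.png

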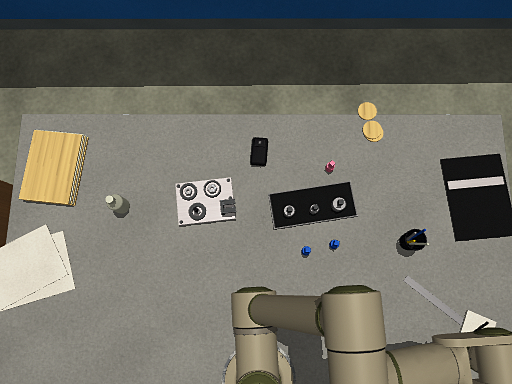

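View pics/side0.png

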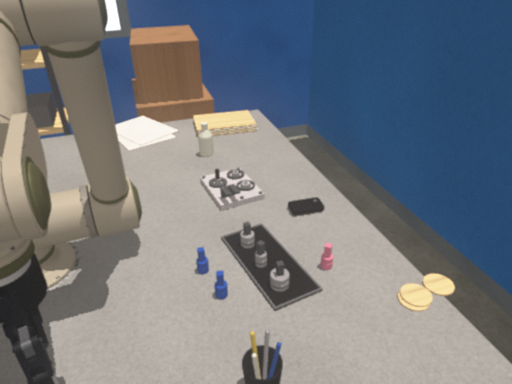

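```bash
python3 - <<'E'
from h import *
a=np.load('top0_i.npy')[165:240,165:365]; b=np.load('side0_i.npy')[155:310,190:345]
cv2.imwrite('pics/c1.png',cv2.resize(a,None,fx=4,fy=4,interpolation=3)[:,:,::-1])
cv2.imwrite('pics/c2.png',cv2.resize(b,None,fx=3.8,fy=3.8,interpolation=3)[:,:,::-1])
d=np.load('top0_d.npy'); P=cloud('top',d)
np.set_printoptions(linewidth=200)
print('bench',np.median(P[250:280,150:220,2]))
# plate: bright pixels
im=np.load('top0_i.npy')
for n,q in(('top','fixture'),('top','tray'),('top','pin'),('top','socket_a'),('side','pin'),('side','socket_a')):
    PP=P if n=='top' else cloud('side',np.load('side0_d.npy'))
    for r in spotter.trace(n,q)[:8]:
        m=r['pixels']; X=PP[m]; X=X[np.isfinite(X).all(1)]
        print(n,q,round(r['score'],2),np.round(r['rect']),'cent',np.round(np.median(X,0),4),'zmax',np.round(np.percentile(X[:,2],95),3), m.sum())
E
```

```text
bench -0.0007123774036018034
top fixture 0.75 [177. 181. 231. 227.] cent [0.5888 0.1691 0.02  ] zmax 0.057 1554
top tray 0.89 [268. 183. 356. 229.] cent [ 0.591  -0.1843  0.0042] zmax 0.011 2737
top tray 0.62 [176. 176. 234. 224.] cent [0.5896 0.1754 0.0199] zmax 0.057 1806
top socket_a 0.62 [308. 205. 319. 214.] cent [ 0.5656 -0.1874  0.042 ] zmax 0.077 78
top socket_a 0.61 [328. 237. 337. 251.] cent [ 0.4455 -0.2536  0.0376] zmax 0.072 76
top socket_a 0.54 [329. 201. 348. 209.] cent [ 0.5816 -0.2718  0.0408] zmax 0.074 133
top socket_a 0.43 [302. 244. 312. 258.] cent [ 0.4225 -0.1577  0.0399] zmax 0.072 71
side pin 0.45 [214. 169. 219. 181.] cent [0.5574 0.2133 0.0531] zmax 0.073 51
side socket_a 0.7 [216. 270. 226. 298.] cent [ 0.4444 -0.2674  0.0349] zmax 0.07 291
side socket_a 0.61 [238. 221. 256. 243.] cent [ 0.5577 -0.1133  0.0381] zmax 0.074 290
side socket_a 0.54 [256. 242. 267. 270.] cent [ 0.5644 -0.1998  0.039 ] zmax 0.074 265
side socket_a 0.54 [196. 248. 208. 276.] cent [ 0.4218 -0.1704  0.0352] zmax 0.07 253
side socket_a 0.48 [324. 244. 335. 271.] cent [ 0.7192 -0.2602  0.034 ] zmax 0.07 287
```

View pics/c1.png

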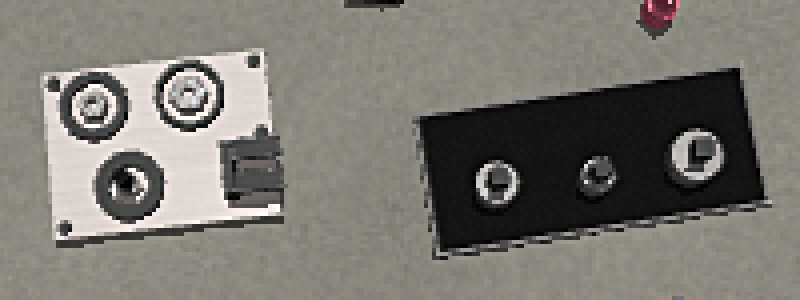

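View pics/c2.png

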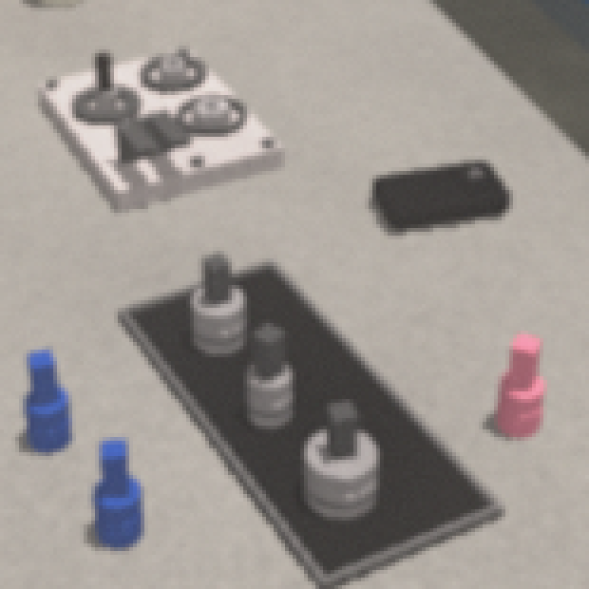

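```bash
cat > fit.py <<'E'
from h import *
from scipy.optimize import least_squares
def ray(n,uv,z):
    K,R,t=cam(n); uv=np.atleast_2d(uv); d=np.c_[(uv[:,0]-K[0,2])/K[0,0],(uv[:,1]-K[1,2])/K[1,1],np.ones(len(uv))]@R
    C=-R.T@t; z=np.broadcast_to(z,len(uv)); return C+d*((z-C[2])/d[:,2])[:,None]
def rectify(im,n,c,yaw,z,half=(0.09,0.12),px=0.0005):
    # image whose up=+x local, left=+y local
    hx,hy=half; nx,ny=int(2*hx/px),int(2*hy/px)
    X=hx-np.arange(nx)*px; Y=hy-np.arange(ny)*px
    xx,yy=np.meshgrid(X,Y,indexing='ij'); cs,sn=np.cos(yaw),np.sin(yaw)
    W=np.stack([c[0]+cs*xx-sn*yy,c[1]+sn*xx+cs*yy,np.full_like(xx,z)],-1)
    K,R,t=cam(n); q=(W@R.T+t)@K.T; q=q[...,:2]/q[...,2:]
    return cv2.remap(im,q[...,0].astype(np.float32),q[...,1].astype(np.float32),cv2.INTER_CUBIC)
def rect_fit(n,pts,L,W,x0):
    def f(p):
        cs,sn=np.cos(p[2]),np.sin(p[2]); d=pts-p[:2]; l=np.c_[cs*d[:,0]+sn*d[:,1],-sn*d[:,0]+cs*d[:,1]]
        q=np.abs(l)-[L/2,W/2]; return np.where((q>0).all(1),np.hypot(q[:,0],q[:,1]),q.max(1))
    r=least_squares(f,x0,loss='soft_l1',f_scale=0.001); return r.x,np.sqrt(np.mean(r.fun**2)),f(r.x)
E
python3 - <<'E'
from fit import *
for n in('top','side'):
    im=np.load(n+'0_i.npy'); g=cv2.cvtColor(im,cv2.COLOR_RGB2GRAY); 
    D=cloud(n,np.load(n+'0_d.npy'))
    up=cv2.resize(g,None,fx=8,fy=8,interpolation=cv2.INTER_CUBIC)
    for name,z,x0,L,W,dark in(('fix',.02,[.575,.17,-.08],.15,.2,0),('tray',.009,[.58,-.18,.1],.13,.3,1)):
        X=ray(n,np.stack(np.meshgrid(np.arange(up.shape[1]),np.arange(up.shape[0])),-1).reshape(-1,2)/8+(0.5/8-.5),z).reshape(up.shape+(3,))
        near=(np.abs(X[...,0]-x0[0])<.12)&(np.abs(X[...,1]-x0[1])<.19)
        th=40 if dark else 165
        m=((up<th) if dark else (up>th))&near
        m=m.astype(np.uint8); cs,_=cv2.findContours(m,cv2.RETR_EXTERNAL,cv2.CHAIN_APPROX_NONE); c=max(cs,key=cv2.contourArea)[:,0]
        pts=X[c[:,1],c[:,0],:2]
        x,e,_=rect_fit(n,pts,L,W,x0); print(n,name,np.round(x[:2],4),np.degrees(x[2]).round(2),'rms',e.round(4),'gray rng',up[near].min(),up[near].max())
E
```

```text
top fix [0.5996 0.1938] 7.0 rms 0.0127 gray rng 0 255
top tray [ 0.5895 -0.1923] 7.58 rms 0.006 gray rng 0 255
side fix [0.5686 0.1341] 0.05 rms 0.0809 gray rng 57 229Traceback (most recent call last):
  File "<stdin>", line 11, in <module>
ValueError: max() iterable argument is empty
```

```bash
python3 - <<'E'
from fit import *
im=np.load('top0_i.npy')
f=rectify(im,'top',(.5996,.1938),np.radians(6.8),.02,(.1,.13),.0005)
g=rectify(im,'top',(.5896,-.192),np.radians(7.6),.009,(.08,.16),.0005)
cv2.imwrite('pics/r1.png',cv2.resize(f[:,:,::-1],None,fx=1.4,fy=1.4)); cv2.imwrite('pics/r2.png',g[:,:,::-1]); print(f.shape,g.shape)
E
```

```text
(400, 520, 3) (320, 640, 3)
```

View pics/r1.png

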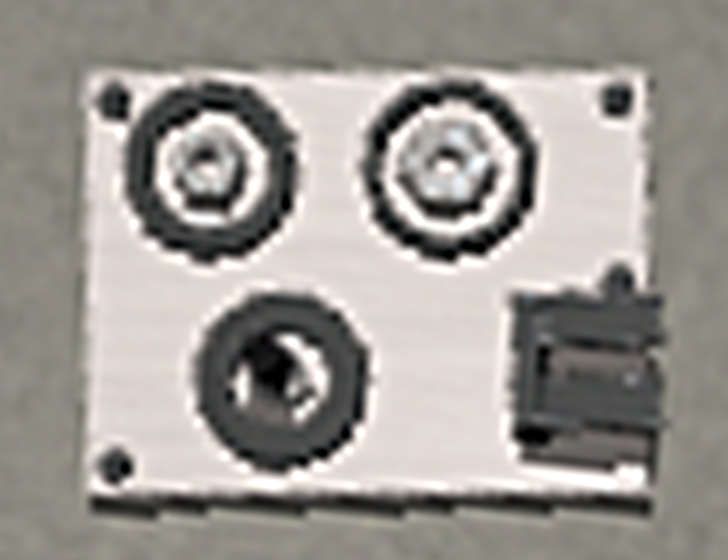

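View pics/r2.png

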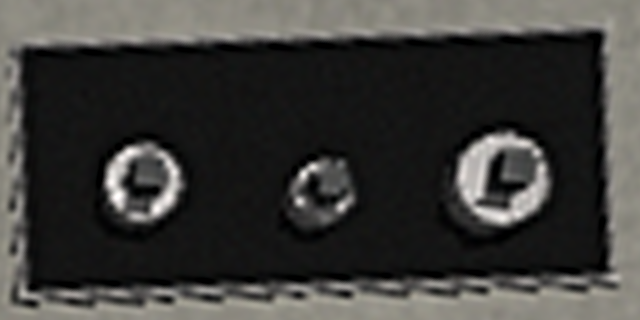

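```bash
cat > m2.py <<'E'
from fit import *
def contour_pts(n,im,c,yaw,z,half,th,px=.0005,dark=False,seed=None):
    r=cv2.cvtColor(rectify(im,n,c,yaw,z,half,px),cv2.COLOR_RGB2GRAY)
    m=((r<th) if dark else (r>th)).astype(np.uint8)
    cs,_=cv2.findContours(m,cv2.RETR_EXTERNAL,cv2.CHAIN_APPROX_NONE); k=max(cs,key=cv2.contourArea)[:,0]
    lx,ly=half[0]-k[:,1]*px,half[1]-k[:,0]*px
    cs_,sn=np.cos(yaw),np.sin(yaw); return np.c_[c[0]+cs_*lx-sn*ly,c[1]+sn*lx+cs_*ly]
def circ(p,r0=None):
    if r0: s=least_squares(lambda v:np.hypot(*(p-v).T)-r0,p.mean(0),loss='soft_l1',f_scale=.001); return s.x,np.std(s.fun)
    s=least_squares(lambda v:np.hypot(*(p-v[:2]).T)-v[2],[*p.mean(0),.02],loss='soft_l1',f_scale=.001); return s.x,np.std(s.fun)
E
python3 - <<'E'
from m2 import *
for n in('top','side'):
    im=np.load(n+'0_i.npy')
    p=contour_pts(n,im,(.5996,.1938),np.radians(6.8),.02,(.09,.115),190 if n=='top' else 150)
    x,e,_=rect_fit(n,p,.15,.2,[.5996,.1938,.12]); print(n,'fix',x[:2].round(4),np.degrees(x[2]).round(2),e.round(4))
    p=contour_pts(n,im,(.5896,-.192),np.radians(7.6),.009,(.09,.17),60,dark=True)
    x,e,_=rect_fit(n,p,.122,.292,[.59,-.192,.13]); print(n,'tray',x[:2].round(4),np.degrees(x[2]).round(2),e.round(4))
    for nm,c in(('served',(.562,.192)),('spL',(.636,.227)),('spR',(.647,.141))):
        p=contour_pts(n,im,c,.12,.028,(.036,.036),140 if n=='top' else 120,dark=True); print(n,nm,[np.round(v,4) for v in circ(p)],[np.round(v,4) for v in circ(p,.031)])
    sd=rectify(im,n,(.5996,.1938),np.radians(6.8),.02,(.1,.13),.0005) if n=='side' else None
    if n=='side': cv2.imwrite('pics/r3.png',cv2.resize(sd[:,:,::-1],None,fx=1.4,fy=1.4)); cv2.imwrite('pics/r4.png',rectify(im,n,(.5896,-.192),np.radians(7.6),.009,(.08,.16),.0005)[:,:,::-1])
E
```

```text
top fix [0.5984 0.193 ] 7.11 0.0234
top tray [ 0.5888 -0.1892] 9.24 0.0009
top served [array([0.5597, 0.212 , 0.0274]), np.float64(0.005)] [array([0.5592, 0.2161]), np.float64(0.0064)]
top spL [array([0.6303, 0.248 , 0.0273]), np.float64(0.0053)] [array([0.63  , 0.2519]), np.float64(0.0053)]
top spR [array([0.6407, 0.1659, 0.0288]), np.float64(0.0036)] [array([0.6404, 0.1682]), np.float64(0.0036)]
side fix [0.6122 0.2043] 5.13 0.0299
side tray [ 0.5878 -0.239 ] 44.12 0.0269
side served [array([0.5624, 0.1876, 0.0311]), np.float64(0.0101)] [array([0.5625, 0.1875]), np.float64(0.0101)]
side spL [array([0.628 , 0.2409, 0.026 ]), np.float64(0.0068)] [array([0.627 , 0.2459]), np.float64(0.0066)]
side spR [array([0.6375, 0.1579, 0.0273]), np.float64(0.0064)] [array([0.6375, 0.1627]), np.float64(0.0062)]
```

View pics/r3.png

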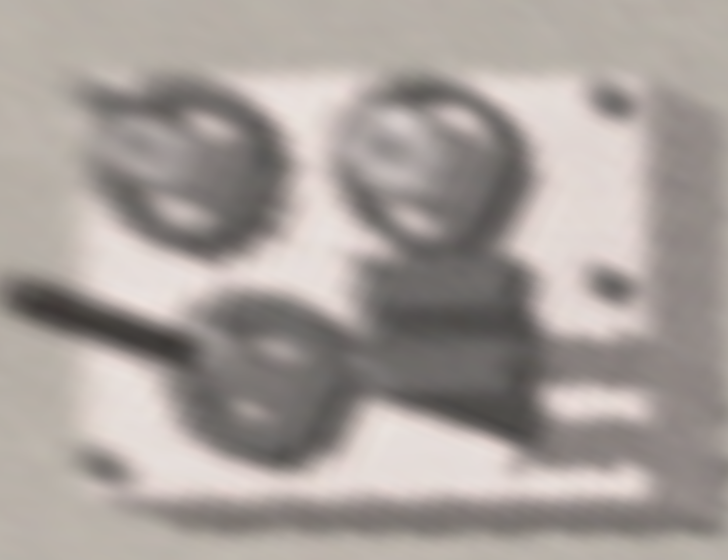

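View pics/r4.png

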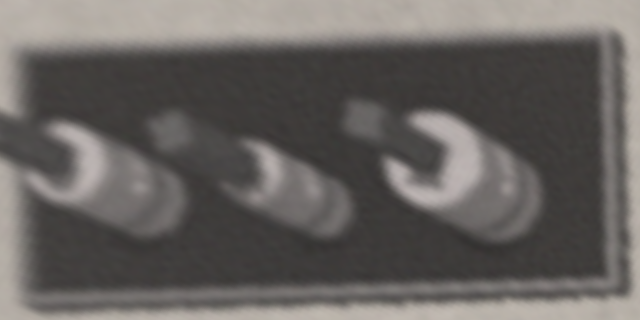

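```bash
cat > m3.py <<'E'
from m2 import *
from scipy.ndimage import map_coordinates, gaussian_filter1d
def sample(n,g,W):
    K,R,t=cam(n); q=(W@R.T+t)@K.T; q=q[...,:2]/q[...,2:]
    return map_coordinates(g.astype(float),[q[...,1],q[...,0]],order=1)
def edge(n,g,p0,nrm,z,half=.008,sign=1):
    # subpixel max-gradient (sign*) along nrm from pts p0 ; returns offsets, strength
    s=np.arange(-half,half,.0002); W=p0[:,None,:]+nrm[:,None,:]*s[None,:,None]
    W=np.concatenate([W,np.full(W.shape[:2]+(1,),z)],-1)
    d=sign*np.gradient(gaussian_filter1d(sample(n,g,W),6,axis=1),axis=1); i=d.argmax(1); return s[i],d.max(1)
def fitrect(n,g,x,L,Wd,z,sign,sides,it=4):
    for _ in range(it):
        cs,sn=np.cos(x[2]),np.sin(x[2]); R=np.array([[cs,-sn],[sn,cs]]); A=[];b=[];w=[]
        for (ax,sg,lo,hi) in sides:
            u=np.linspace(lo,hi,40); lp=np.zeros((40,2)); lp[:,ax]=sg*(L,Wd)[ax]/2; lp[:,1-ax]=u
            ln=np.zeros((40,2)); ln[:,ax]=sg
            o,st_=edge(n,g,lp@R.T+x[:2],ln@R.T,z,sign=sign)
            ok=np.abs(o-np.median(o))<.0025
            nw=ln@R.T; rot=np.array([[-sn,-cs],[cs,-sn]]); 
            A.append(np.c_[nw,np.einsum('ij,ij->i',lp@rot.T,nw)][ok]); b.append(o[ok])
        A=np.vstack(A);b=np.hstack(b); dx=np.linalg.lstsq(A,b,rcond=None)[0]; x=x+dx
    return x,np.std(b-A@dx)
def fitcirc(n,g,c,r,z,sign,ang,it=5):
    c=np.array(c,float)
    for _ in range(it):
        nr=np.c_[np.cos(ang),np.sin(ang)]; o,s=edge(n,g,c+r*nr,nr,z,half=.006,sign=sign); ok=np.abs(o-np.median(o))<.0035
        dx=np.linalg.lstsq(np.c_[nr,np.ones(len(nr))][ok],o[ok],rcond=None)[0]; c=c+dx[:2]
    return c,dx[2],np.std(o[ok])
E
python3 - <<'E'
from m3 import *
x0=np.array([.5996,.1925,np.radians(6.8)])
for n in('top','side'):
    g=cv2.cvtColor(np.load(n+'0_i.npy'),cv2.COLOR_RGB2GRAY)
    S=[(0,1,-.085,.085),(0,-1,-.06,.085),(1,1,-.06,.06)]+([(1,-1,.02,.06)] if n=='top' else [(1,-1,-.06,.06)])
    x,e=fitrect(n,g,x0,.15,.2,.02,-1,S); print(n,x[:2].round(4),np.degrees(x[2]).round(2),e.round(4))
    T=[(0,1,-.13,.13),(0,-1,-.13,.13),(1,1,-.05,.05),(1,-1,-.05,.05)]
    x,e=fitrect(n,g,np.array([.5888,-.1892,.16]),.122,.292,.006,1,T); print(n,'tray',x[:2].round(4),np.degrees(x[2]).round(2),e.round(4))
    a=np.radians(np.arange(0,360,4))
    cc=np.array([.5996,.1938]); yaw=np.radians(6.8); R=np.array([[np.cos(yaw),-np.sin(yaw)],[np.sin(yaw),np.cos(yaw)]])
    for nm,px in(('served',(283,381)),('spL',(213,170)),('spR',(452,172))):
        c=cc+R@np.array([(280-px[1])/2800,(364-px[0])/2800])
        aa=a if n=='top' else a[(a<2.2)|(a>3.3)] 
        for z in(.020,.028):
            c1,dr,s=fitcirc(n,g,c,.031,z,1,aa); print(n,nm,z,c1.round(4),dr.round(4),s.round(4))
E
```

```text
top [0.599  0.1932] 7.03 0.0008
top tray [ 0.5895 -0.1896] 9.2 0.0007
top served 0.02 [0.5604 0.2189] 0.0006 0.0008
top served 0.028 [0.5591 0.2176] 0.0004 0.0008
top spL 0.02 [0.632  0.2529] 0.0007 0.0008
top spL 0.028 [0.6302 0.2515] 0.0005 0.0008
top spR 0.02 [0.6424 0.1682] 0.0006 0.0008
top spR 0.028 [0.6406 0.1672] 0.0004 0.0008
side [0.5974 0.1934] 6.54 0.0009
side tray [ 0.5883 -0.1848] 9.04 0.0006
side served 0.02 [0.5588 0.2254] 0.0026 0.0012
side served 0.028 [0.5563 0.2134] 0.0023 0.0013
side spL 0.02 [0.6301 0.2583] 0.0022 0.0011
side spL 0.028 [0.6267 0.2488] 0.0029 0.0011
side spR 0.02 [0.6415 0.1672] -0.0018 0.0013
side spR 0.028 [0.6376 0.1625] 0.0025 0.0012
```

```bash
python3 - <<'E'
from m3 import *
fc=(.5982,.1933); yw=np.radians(6.9)
t=np.load('top0_i.npy'); s=np.load('side0_i.npy')
def sh(c,yw,z,half,px,n): return rectify(t if n=='top' else s,n,c,yw,z,half,px)
R=np.array([[np.cos(yw),-np.sin(yw)],[np.sin(yw),np.cos(yw)]])
nc=np.array(fc)+R@[-.036,-.085]
A=np.hstack([sh(nc,yw,.058,(.04,.04),.0002,n) for n in('top','side')]); 
cv2.imwrite('pics/n1.png',A[:,:,::-1]); print(nc,A.shape)
ty=np.radians(9.15)
B=[]
for z in(.040,.074):
    B.append(np.vstack([sh((.568,-.19),ty,z,(.04,.13),.00035,n) for n in('top','side')]))
cv2.imwrite('pics/n2.png',np.vstack(B)[:,:,::-1]); print(B[0].shape)
D=cloud('top',np.load('top0_d.npy')); 
loc=(D[...,:2]-fc)@R
m=(np.abs(loc[...,0]+.035)<.04)&(np.abs(loc[...,1]+.08)<.04)
v,u=np.nonzero(m)
print((D[v.min():v.max()+1,u.min():u.max()+1,2]*1000).round().astype(int))
E
```

```text
[0.57267237 0.1045907 ] (400, 800, 3)
(456, 742, 3)
[[  17   24   21   17   22   21   14   22   22   14   23   23   19   25
    21   22   25    2    3   -1    4   -5    3    1   -5]
 [  14   21   18   23   20   18   25   21   21   25   20   21   16   25
    23   22   21    4    2    1   -1    3   -4    3    7]
 [  20   19   25   15   17   15   24   20   19   16   23   51   56   55
    55   53   56   61   60    0   -2    5    4    0    5]
 [  22   19   19   17   59   54   55   56   55   57   57   54   58   53
    56   57   59   60 1454    4    3   -1   -4    3    2]
 [  21   14   17   16   57   60   59   55   60   59   60   61   63   59
    55   51   57   62   59   -2   -1   -5    0   -4   -4]
 [  19   18   21   21   57   53   55   55   60   54   57   53   60   52
    58   55   59   54   57   -5    0   -2    6   -1   -4]
 [  22   21   23   11   57   59   51   56   58   53   61   57   60   54
    58   61   59   52   59   -1    2    1    3   -4    0]
 [  17   16   16   20   59   58   56   55   55   57   54   62   52   57
    50   20   25   23    1    0    3   -2    0    0   -6]
 [  18  
[... 1372 characters left out ...]
 20   21   19   19   -8    1   -2    3   -1    2]
 [  20   19   18   20   23   17   19   23   22   17   11   15   21   22
    17   24   14   12   16   -6   -2   -2   -1    3   -2]
 [  25   18   23   24   23   17   26   19   18   24   17   20   25   21
    18   26   19   16   22   -1   -1    4   -4   -4    4]
 [  25   26   22   20   24   19   15   20   18   22   19   17   20   23
    15   18   17   22   21    4   -2    0   -1    2    4]
 [  23   24   18   20   21   20   20   17   20   20   23   18   19   16
    11    5    1    3    1   -6    5    1   -2    4   -3]
 [  16   25   15   17   12   15    2    4   -1    0   -2    7   -1    4
    -1    3   -2    7   -3    5   -4    1    0   -3   -2]]
```

View pics/n1.png

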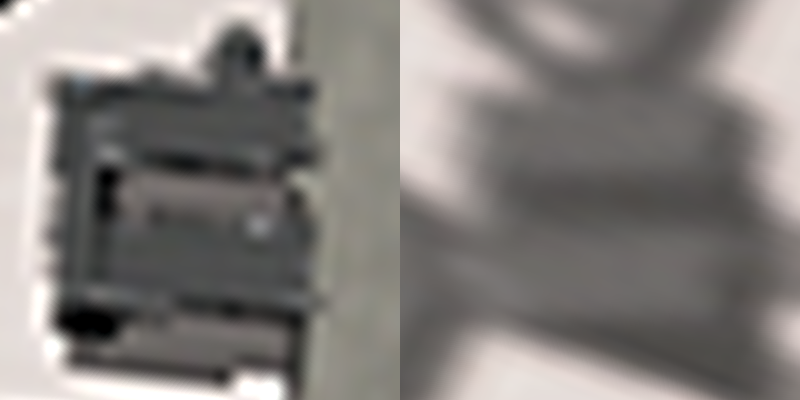

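View pics/n2.png

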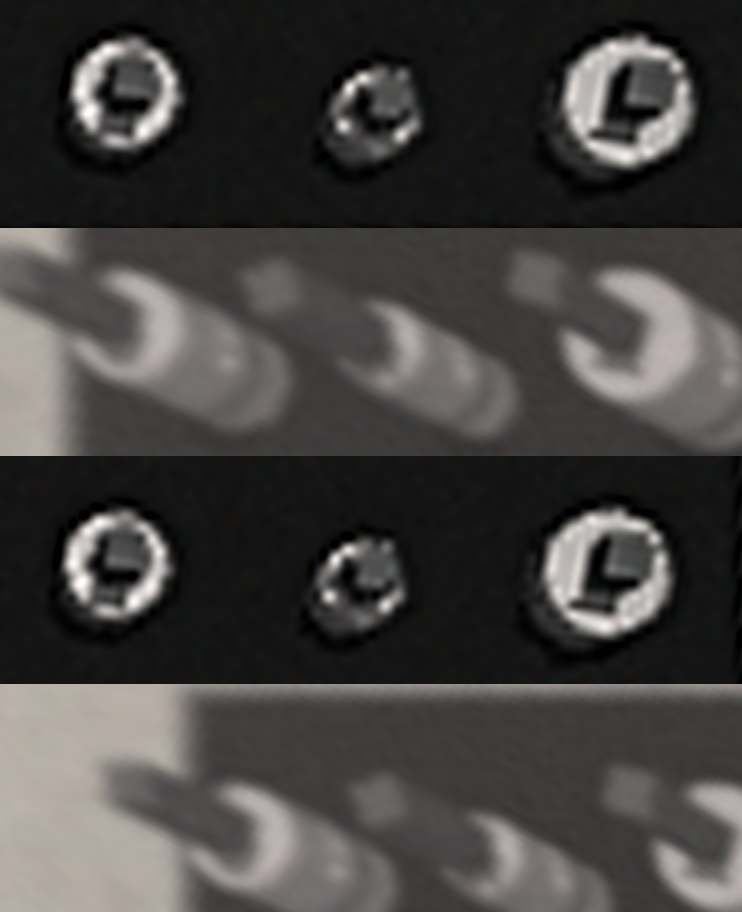

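```bash
cat > plan.py <<'E'
from h import *
import sys
from scipy.spatial.transform import Rotation as Rn
def Rt(psi): 
    c,s=np.cos(np.radians(psi)),np.sin(np.radians(psi)); return np.array([[-s,c,0],[c,s,0],[0,0,-1.]])
def plan(pos,psi,vmax=.045,wmax=8.2,R0=None,p0=None):
    s=env.observe(); p=np.array(s['position'] if p0 is None else p0,float); R=np.array(s['tool_rot']) if R0 is None else R0
    T=np.array(pos,float); G=Rt(psi)
    n=max(1,int(np.ceil(max(np.linalg.norm(T-p)/vmax,np.degrees(Rn.from_matrix(R.T@G).magnitude())/wmax)-1e-6)))
    rows=[]
    for k in range(n):
        f=1/(n-k); d=R.T@((T-p)*f)/.04; w=Rn.from_matrix(R.T@G).as_rotvec()*f/.15
        r=np.round(np.r_[d,w],2)+0.; 
        while np.abs(r[:3]).max()>1: raise Exception('too fast')
        p=p+R@(r[:3]*.04); R=R@Rn.from_rotvec(r[3:]*.15).as_matrix(); rows.append(r.tolist())
    for i in range(0,n,10): print('[[%s]]'%','.join('['+','.join('%g'%v for v in r)+']' for r in rows[i:i+10]))
    print('end',p.round(4),'resid',(T-p).round(4))
    return p,R
E
python3 - <<'E'
from plan import *
from m3 import rectify
st()
p,R=plan((.559,.218,.15),7,vmax=.039)
t=np.load('top0_i.npy'); s=np.load('side0_i.npy')
c=(.568-.0,-.19)
A=np.hstack([rectify(t,'top',(.572,-.197),np.radians(9.15),.074,(.03,.03),.00015),rectify(s,'side',(.572,-.197),np.radians(9.15),.074,(.03,.03),.00015)])
cv2.imwrite('pics/n3.png',A[:,:,::-1]);print(A.shape)
E
```

```text
t 0.4 p [ 0.1492 -0.5293  0.2312] f [-0.6  0.3  0.4] w 0.0853 q [-86.6  21.8  74.3  -0.   83.9 -12.3]
[[0.9625, 0.2714, -0.0], [0.2714, -0.9625, 0.0002], [0.0, -0.0002, -1.0]]
[[[0.68,-0.69,0.09,0,0,-0.43],[0.72,-0.65,0.09,0,0,-0.43],[0.76,-0.6,0.09,0,0,-0.43],[0.8,-0.55,0.09,0,0,-0.43],[0.83,-0.49,0.09,0,0,-0.43],[0.86,-0.44,0.09,0,0,-0.43],[0.89,-0.38,0.09,0,0,-0.43],[0.91,-0.33,0.09,0,0,-0.43],[0.93,-0.27,0.09,0,0,-0.43],[0.95,-0.2,0.09,0,0,-0.43]]]
[[[0.96,-0.14,0.09,0,0,-0.43],[0.97,-0.08,0.09,0,0,-0.43],[0.97,-0.02,0.1,0,0,-0.43],[0.97,0.04,0.09,0,0,-0.43],[0.96,0.1,0.1,0,0,-0.43],[0.95,0.17,0.09,0,0,-0.43],[0.94,0.23,0.1,0,0,-0.43],[0.92,0.29,0.09,0,0,-0.43],[0.91,0.35,0.1,0,0,-0.43],[0.88,0.4,0.09,0,0,-0.43]]]
[[[0.85,0.46,0.1,0,0,-0.43],[0.82,0.51,0.09,0,0,-0.42]]]
end [0.5589 0.2179 0.1502] resid [ 0.0001  0.0001 -0.0002]
(400, 800, 3)
```

View pics/n3.png

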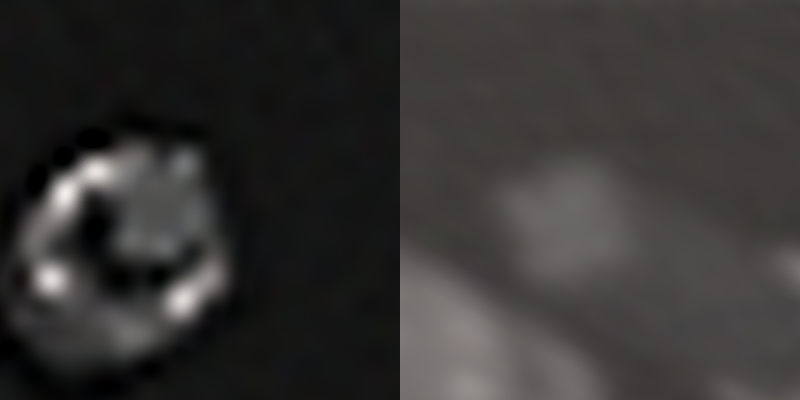

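Emit:
jog_arm --plan '[[[0.68,-0.69,0.09,0,0,-0.43],[0.72,-0.65,0.09,0,0,-0.43],[0.76,-0.6,0.09,0,0,-0.43],[0.8,-0.55,0.09,0,0,-0.43],[0.83,-0.49,0.09,0,0,-0.43],[0.86,-0.44,0.09,0,0,-0.43],[0.89,-0.38,0.09,0,0,-0.43],[0.91,-0.33,0.09,0,0,-0.43],[0.93,-0.27,0.09,0,0,-0.43],[0.95,-0.2,0.09,0,0,-0.43]]]' --grip 0

```text
time_s: 1.4
position: [0.3358, -0.1883, 0.1954]
tool_rot: [[0.604, 0.797, 0.0], [0.797, -0.604, -0.0], [-0.0, 0.001, -1.0]]
ft_force: [1.2, -0.4, -0.3]
grip_width: 0.0428
```

Emit:
jog_arm --plan '[[[0.96,-0.14,0.09,0,0,-0.43],[0.97,-0.08,0.09,0,0,-0.43],[0.97,-0.02,0.1,0,0,-0.43],[0.97,0.04,0.09,0,0,-0.43],[0.96,0.1,0.1,0,0,-0.43],[0.95,0.17,0.09,0,0,-0.43],[0.94,0.23,0.1,0,0,-0.43],[0.92,0.29,0.09,0,0,-0.43],[0.91,0.35,0.1,0,0,-0.43],[0.88,0.4,0.09,0,0,-0.43]]]'

```text
time_s: 2.4
position: [0.5224, 0.1517, 0.1576]
tool_rot: [[0.003, 1.0, 0.0], [1.0, -0.003, -0.0], [-0.0, 0.0, -1.0]]
ft_force: [0.7, -0.6, 0.8]
grip_width: 0.0426
```

Emit:
jog_arm --plan '[[[0.85,0.46,0.1,0,0,-0.43],[0.82,0.51,0.09,0,0,-0.42],[0,0,0,0,0,0],[0,0,0,0,0,0]]]'

```text
time_s: 2.8
position: [0.5587, 0.2182, 0.1496]
tool_rot: [[-0.122, 0.993, -0.001], [0.993, 0.122, -0.0], [-0.0, -0.001, -1.0]]
ft_force: [-0.0, -0.2, 0.4]
grip_width: 0.0425
```

```bash
python3 - <<'E'
from m3 import *
st()
snap('side','side1'); snap('top','top1')
a=cv2.resize(np.load('side1_i.npy')[100:260,130:330],None,fx=3,fy=3,interpolation=2); cv2.imwrite('pics/s1.png',a[:,:,::-1])
a=cv2.resize(np.load('top1_i.npy')[130:280,150:350],None,fx=3,fy=3,interpolation=2); cv2.imwrite('pics/t1.png',a[:,:,::-1])
# socket_a yaw: square contrast
from scipy.optimize import minimize
for n in('top','side'):
    g=cv2.cvtColor(np.load(n+'0_i.npy'),cv2.COLOR_RGB2GRAY).astype(float)
    u=np.linspace(-1,1,21); a,b=np.meshgrid(u,u); best=[]
    for yaw in np.radians(np.arange(-45,46,5)):
        def f(c):
            cs,sn=np.cos(yaw),np.sin(yaw); val=[]
            out=0
            for ax in(0,1):
              for sg in(1,-1):
                w=np.linspace(-.007,.007,15)
                for off,wt in((.0065,1),(.0100,-1)):
                    l=np.zeros((15,2)); l[:,ax]=sg*off; l[:,1-ax]=w
                    W=np.c_[c[0]+cs*l[:,0]-sn*l[:,1],c[1]+sn*l[:,0]+cs*l[:,1],np.full(15,.074)]
                    val.append(sample(n,g,W))
            v=np.array(val); return np.abs(v[::2]-v[::2].mean()).mean()-np.abs(v[1::2]-v[::2].mean()).mean()
        r=min((minimize(f,(.5715+dx,-.190+dy),method='Nelder-Mead',options=dict(initial_simplex=np.array([[.5715+dx,-.190+dy],[.5735+dx,-.190+dy],[.5715+dx,-.188+dy]]))) for dx in(-.003,0,.003) for dy in(-.003,0,.003)),key=lambda r:r.fun)
        best.append((round(np.degrees(yaw)),r.fun.round(1),*r.x.round(4)))
    print(n,best)
E
```

```text
t 2.8 p [0.5587 0.2182 0.1496] f [-0.  -0.2  0.4] w 0.0425 q [10.  30.6 73.5 -0.  76.   3. ]
[[-0.122, 0.9925, -0.0008], [0.9925, 0.122, -0.0004], [-0.0003, -0.0009, -1.0]]Traceback (most recent call last):
  File "<stdin>", line 23, in <module>
  File "<stdin>", line 23, in <genexpr>
    res = _minimize_neldermead(fun, x0, args, callback, bounds=bounds,
                               **options)
    fxr = func(xr)
    fx = function(np.copy(x), *(wrapper_args + args))
  File "<stdin>", line 21, in f
  File "m3.py", line 4, in sample
    K,R,t=cam(n); q=(W@R.T+t)@K.T; q=q[...,:2]/q[...,2:]
          ~~~^^^
  File "h.py", line 4, in cam
    c=vision.camera_info(n); K=np.array([[c['fx'],0,c['cx']],[0,c['fy'],c['cy']],[0,0,1]]); R=cv2.Rodrigues(np.array(c['rvec'],float))[0]; return K,R,np.array(c['tvec'],float).ravel()
ValueError: time passes only in moves, steps and waits
```

View pics/s1.png

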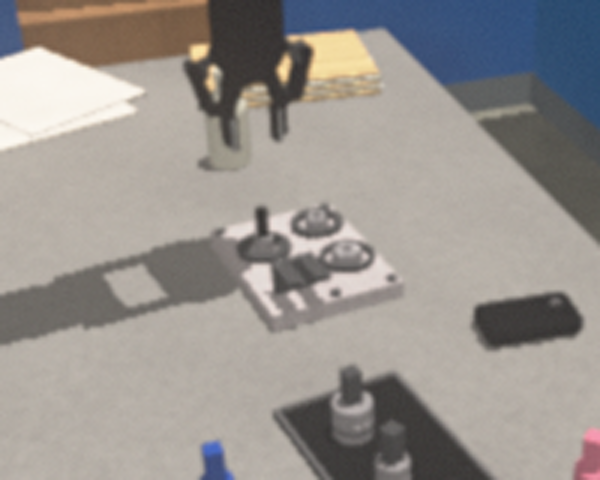

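View pics/t1.png

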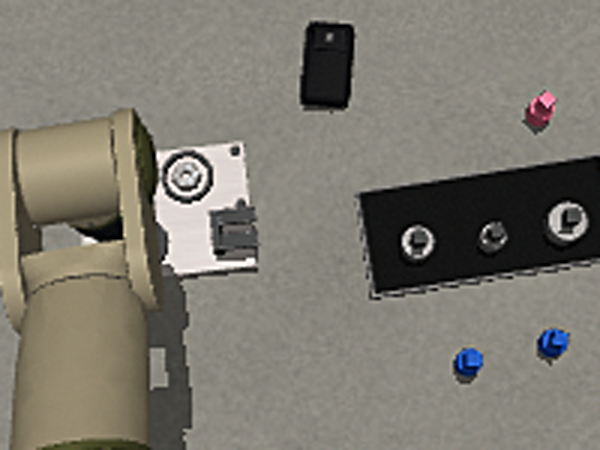

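```bash
python3 - <<'E'
import re
s=open('h.py').read()
s=s.replace("def cam(n):\n","import os,pickle\n_c={}\ndef cam(n):\n    if n in _c: return _c[n]\n    _c[n]=_cam(n); return _c[n]\ndef _cam(n):\n")
open('h.py','w').write(s)
E
python3 - <<'E'
from m3 import *
print(proj('side',[.5587,.2182,.1496]),proj('side',[.5587,.2182,.034]),proj('side',[.5587,.2182,.073]))
a=cv2.resize(np.load('side1_i.npy')[125:190,185:255],None,fx=9,fy=9,interpolation=2)
cv2.imwrite('pics/s1b.png',a[:,:,::-1])
for n in('top','side'):
    g=cv2.cvtColor(np.load(n+'0_i.npy'),cv2.COLOR_RGB2GRAY).astype(float)
    best=[]
    from scipy.optimize import minimize
    for yaw in np.radians(np.arange(-45,46,5)):
        def f(c):
            cs,sn=np.cos(yaw),np.sin(yaw); W=[]
            for ax in(0,1):
              for sg in(1,-1):
                w=np.linspace(-.007,.007,15)
                for off in(.0060,.0105):
                    l=np.zeros((15,2)); l[:,ax]=sg*off; l[:,1-ax]=w
                    W.append(np.c_[c[0]+cs*l[:,0]-sn*l[:,1],c[1]+sn*l[:,0]+cs*l[:,1],np.full(15,.074)])
            v=sample(n,g,np.array(W)); return np.abs(v[::2]-v[::2].mean()).mean()-np.abs(v[1::2]-v[::2].mean()).mean()
        r=min((minimize(f,(.5715+dx,-.190+dy),method='Nelder-Mead',options=dict(initial_simplex=np.array([[.5715+dx,-.190+dy],[.5735+dx,-.190+dy],[.5715+dx,-.188+dy]]))) for dx in(-.002,.002) for dy in(-.002,.002)),key=lambda r:r.fun)
        best.append((int(round(np.degrees(yaw))),float(r.fun.round(1)),*r.x.round(4).tolist()))
    for b in best: print(n,b)
E
```

```text
[214.85852325 148.10767094] [217.26491767 179.51949336] [216.47769559 169.24350541]
top (-45, -29.2, 0.5692, -0.1923)
top (-40, -27.2, 0.5695, -0.1923)
top (-35, -25.1, 0.5705, -0.1889)
top (-30, -26.2, 0.5706, -0.1888)
top (-25, -26.8, 0.5708, -0.1892)
top (-20, -27.6, 0.5711, -0.189)
top (-15, -27.8, 0.5712, -0.1883)
top (-10, -28.2, 0.5713, -0.1883)
top (-5, -28.3, 0.5701, -0.1925)
top (0, -32.5, 0.5704, -0.1922)
top (5, -35.2, 0.5708, -0.1917)
top (10, -37.2, 0.5708, -0.1914)
top (15, -37.1, 0.5709, -0.1909)
top (20, -36.0, 0.5711, -0.1907)
top (25, -34.0, 0.571, -0.1906)
top (30, -33.2, 0.5713, -0.1897)
top (35, -32.1, 0.5716, -0.1893)
top (40, -30.2, 0.5716, -0.1893)
top (45, -29.2, 0.5692, -0.1923)
side (-45, -15.7, 0.5681, -0.1929)
side (-40, -14.7, 0.568, -0.193)
side (-35, -13.8, 0.568, -0.1931)
side (-30, -12.9, 0.568, -0.1931)
side (-25, -12.2, 0.5679, -0.1933)
side (-20, -11.5, 0.568, -0.1934)
side (-15, -19.2, 0.5722, -0.1553)
side (-10, -11.3, 0.5677, -0.1935)
side (-5, -11.4, 0.5676, -0.1937)
side (0, -11.9, 0.5676, -0.1935)
side (5, -12.8, 0.5675, -0.1933)
side (10, -14.1, 0.5674, -0.1931)
side (15, -15.6, 0.5676, -0.193)
side (20, -16.8, 0.5676, -0.1927)
side (25, -17.8, 0.5676, -0.1926)
side (30, -18.2, 0.5677, -0.1926)
side (35, -17.9, 0.5678, -0.1928)
side (40, -16.9, 0.5679, -0.193)
side (45, -15.7, 0.5681, -0.1929)
```

View pics/s1b.png

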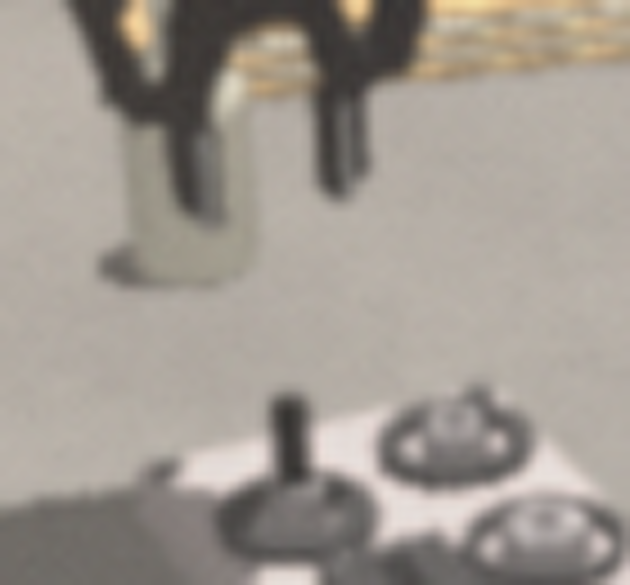

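Emit:
jog_arm --plan '[[[0,0.02,0.7,0,0,0],[0,0,0.8,0,0,0],[0,0,0.7,0,0,0],[0,0,0.45,0,0,0],[0,0,0,0,0,0],[0,0,0,0,0,0]]]'

```text
time_s: 3.5
position: [0.56, 0.2173, 0.0451]
tool_rot: [[-0.12, 0.993, 0.001], [0.993, 0.12, 0.0], [0.0, 0.001, -1.0]]
ft_force: [0.1, -0.2, 1.0]
grip_width: 0.0427
```

```bash
python3 - <<'E'
from m3 import *
st()
snap('side','side2')
a=cv2.resize(np.load('side2_i.npy')[125:190,185:255],None,fx=9,fy=9,interpolation=2)
cv2.imwrite('pics/s2b.png',a[:,:,::-1])
E
```

```text
t 3.5 p [0.56   0.2173 0.0451] f [ 0.1 -0.2  1. ] w 0.0427 q [ 9.9 37.4 80.3 -0.  62.3  3. ]
[[-0.12, 0.9928, 0.0009], [0.9928, 0.12, 0.0001], [0.0, 0.0009, -1.0]]
```

View pics/s2b.png

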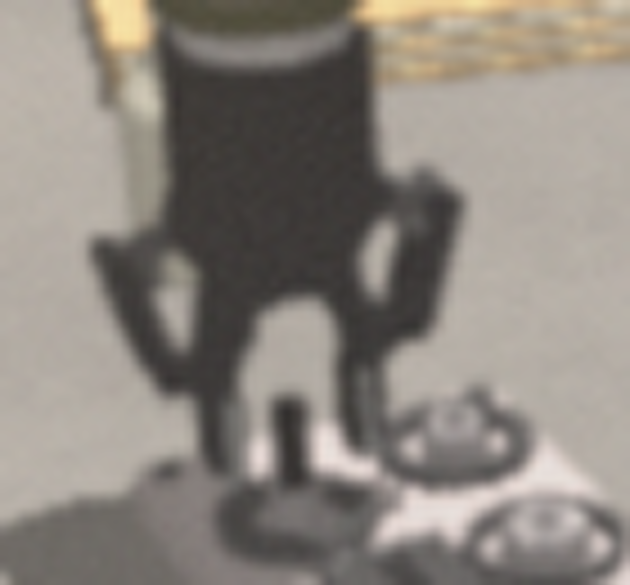

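Emit:
jog_arm --plan '[[[0,0,0.02,0,0,0],[0,0,0,0,0,0],[0,0,0,0,0,0],[0,0,0,0,0,0],[0,0,0,0,0,0]]]' --grip -1 --squeeze 40

```text
time_s: 4.05
position: [0.5601, 0.218, 0.0443]
tool_rot: [[-0.121, 0.993, 0.002], [0.993, 0.121, 0.0], [-0.0, 0.002, -1.0]]
ft_force: [-1.3, -0.9, 6.4]
grip_width: 0.0125
```

Emit:
jog_arm --plan '[[[0,0,-0.1,0,0,0],[0,0,-0.3,0,0,0],[0,0,-0.5,0,0,0],[0,0,-0.6,0,0,0],[0,0,-0.4,0,0,0],[0,0,0,0,0,0],[0,0,0,0,0,0]]]'

```text
time_s: 4.75
position: [0.5595, 0.218, 0.1192]
tool_rot: [[-0.121, 0.993, -0.0], [0.993, 0.121, 0.0], [0.0, -0.0, -1.0]]
ft_force: [0.2, -0.3, -1.3]
grip_width: 0.0129
```

```bash
python3 - <<'E'
from m3 import *
st()
snap('side','side3')
a=cv2.resize(np.load('side3_i.npy')[115:190,185:255],None,fx=8,fy=8,interpolation=2)
cv2.imwrite('pics/s3b.png',a[:,:,::-1])
E
```

```text
t 4.75 p [0.5595 0.218  0.1192] f [ 0.2 -0.3 -1.3] w 0.0129 q [10.  32.4 75.8  0.  71.9  3. ]
[[-0.1212, 0.9926, -0.0001], [0.9926, 0.1212, 0.0], [0.0, -0.0001, -1.0]]
```

View pics/s3b.png

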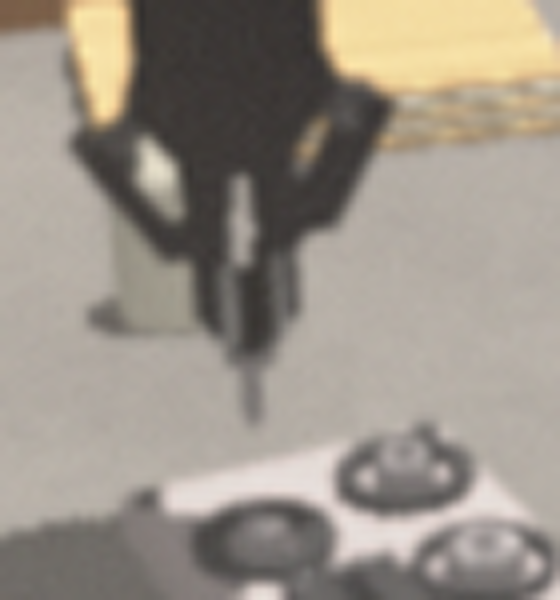

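```bash
python3 - <<'E'
from m3 import *
fc=(.599,.1932); yw=np.radians(7.0)
R=np.array([[np.cos(yw),-np.sin(yw)],[np.sin(yw),np.cos(yw)]])
for k in('top0','top1'):
    g=cv2.cvtColor(np.load(k+'_i.npy'),cv2.COLOR_RGB2GRAY)
    xs=np.arange(-.07,-.002,.001)
    for ys in((-.078,-.072),(-.092,-.078),(-.1,-.09)):
        yy=np.linspace(*ys,20); X,Y=np.meshgrid(xs,yy,indexing='ij'); L=np.stack([X,Y],-1)@R.T+fc
        W=np.concatenate([L,np.full(X.shape+(1,),.058)],-1); print(k,ys,list(zip((xs*1000).round().astype(int).tolist(),sample('top',g,W).mean(1).round().astype(int).tolist())))
    ys=np.arange(-.12,-.045,.001)
    for xx in((-.055,-.045),(-.038,-.03),(-.022,-.014)):
        xr=np.linspace(*xx,15); Y,X=np.meshgrid(ys,xr,indexing='ij'); L=np.stack([X,Y],-1)@R.T+fc
        W=np.concatenate([L,np.full(X.shape+(1,),.058)],-1); print(k,'alongy',xx,list(zip((ys*1000).round().astype(int).tolist(),sample('top',g,W).mean(1).round().astype(int).tolist())))
E
```

```text
top0 (-0.078, -0.072) [(-70, 84), (-69, 90), (-68, 96), (-67, 99), (-66, 102), (-65, 104), (-64, 104), (-63, 96), (-62, 87), (-61, 77), (-60, 75), (-59, 79), (-58, 83), (-57, 86), (-56, 83), (-55, 79), (-54, 75), (-53, 74), (-52, 76), (-51, 77), (-50, 79), (-49, 78), (-48, 77), (-47, 77), (-46, 77), (-45, 77), (-44, 78), (-43, 79), (-42, 79), (-41, 79), (-40, 79), (-39, 85), (-38, 92), (-37, 100), (-36, 106), (-35, 106), (-34, 106), (-33, 106), (-32, 95), (-31, 80), (-30, 65), (-29, 54), (-28, 60), (-27, 67), (-26, 74), (-25, 76), (-24, 76), (-23, 77), (-22, 77), (-21, 76), (-20, 75), (-19, 74), (-18, 72), (-17, 69), (-16, 66), (-15, 64), (-14, 80), (-13, 100), (-12, 120), (-11, 146), (-10, 173), (-9, 200), (-8, 225), (-7, 227), (-6, 224), (-5, 221), (-4, 219), (-3, 218)]
top0 (-0.092, -0.078) [(-70, 88), (-69, 93), (-68, 96), (-67, 99), (-66, 102), (-65, 104), (-64, 104), (-63, 105), (-62, 102), (-61, 89), (-60, 73), (-59, 59), (-58, 56), (-57, 63), (-56, 70), (-55, 75), (-54, 76), (-53, 77), (-52, 78), (-51, 78), (-50, 79), (-49, 79), (-48, 79), (-47, 78), (-46, 77), (-45, 76), (-4
[... 8297 characters left out ...]
-107, 101), (-106, 83), (-105, 77), (-104, 77), (-103, 76), (-102, 75), (-101, 76), (-100, 76), (-99, 77), (-98, 79), (-97, 80), (-96, 81), (-95, 81), (-94, 81), (-93, 80), (-92, 79), (-91, 78), (-90, 77), (-89, 76), (-88, 77), (-87, 79), (-86, 80), (-85, 80), (-84, 80), (-83, 79), (-82, 78), (-81, 77), (-80, 76), (-79, 75), (-78, 74), (-77, 73), (-76, 73), (-75, 72), (-74, 72), (-73, 71), (-72, 71), (-71, 70), (-70, 71), (-69, 72), (-68, 73), (-67, 75), (-66, 75), (-65, 76), (-64, 76), (-63, 77), (-62, 76), (-61, 76), (-60, 75), (-59, 77), (-58, 81), (-57, 89), (-56, 122), (-55, 157), (-54, 193), (-53, 212), (-52, 217), (-51, 222), (-50, 223), (-49, 221), (-48, 219), (-47, 218), (-46, 217)]
```

```bash
python3 - <<'E'
from plan import *
plan((.5760,.1048,.1170),7,vmax=.03)
E
```

```text
[[[-0.71,0.02,0.01,0,0,0],[-0.72,0.02,0.01,0,0,0],[-0.71,0.02,0.01,0,0,0],[-0.72,0.01,0.01,-0.01,0,0]]]
end [0.5759 0.1047 0.117 ] resid [ 0.0001  0.0001 -0.    ]
```

Emit:
jog_arm --plan '[[[-0.71,0.02,0.01,0,0,0],[-0.72,0.02,0.01,0,0,0],[-0.71,0.02,0.01,0,0,0],[-0.72,0.01,0.01,0,0,0],[0,0,0,0,0,0],[0,0,0,0,0,0]]]'

```text
time_s: 5.4
position: [0.576, 0.1046, 0.1168]
tool_rot: [[-0.12, 0.993, -0.002], [0.993, 0.12, 0.0], [0.001, -0.002, -1.0]]
ft_force: [-0.8, 0.1, -1.1]
grip_width: 0.0128
```

```bash
python3 - <<'E'
from m3 import *
s=st()
snap('side','side4'); snap('top','top4')
p=np.array(s['position'])
print('pin tip proj',proj('side',p+[0,0,-.0402]),'notch',proj('side',[.5763,.1048,.058]))
a=cv2.resize(np.load('side4_i.npy')[130:205,190:265],None,fx=8,fy=8,interpolation=2)
b=cv2.resize(np.load('top4_i.npy')[175:235,190:260],None,fx=8,fy=8,interpolation=2)
cv2.imwrite('pics/s4.png',a[:,:,::-1]); cv2.imwrite('pics/t4.png',b[:,:,::-1])
E
```

```text
t 5.4 p [0.576  0.1046 0.1168] f [-0.8  0.1 -1.1] w 0.0128 q [-1.3 31.2 78.5  0.  70.4 -8.2]
[[-0.1201, 0.9928, -0.0018], [0.9928, 0.1201, 0.0003], [0.0005, -0.0018, -1.0]]
pin tip proj [230.85382788 183.74250914] notch [231.22426021 188.87545046]
```

View pics/s4.png

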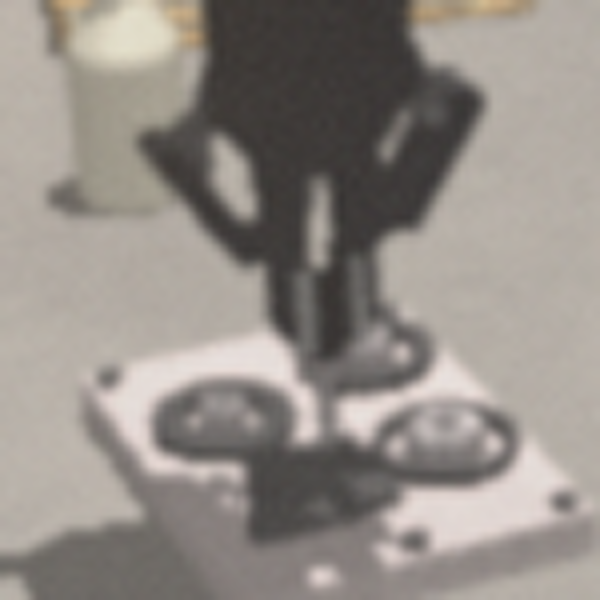

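View pics/t4.png

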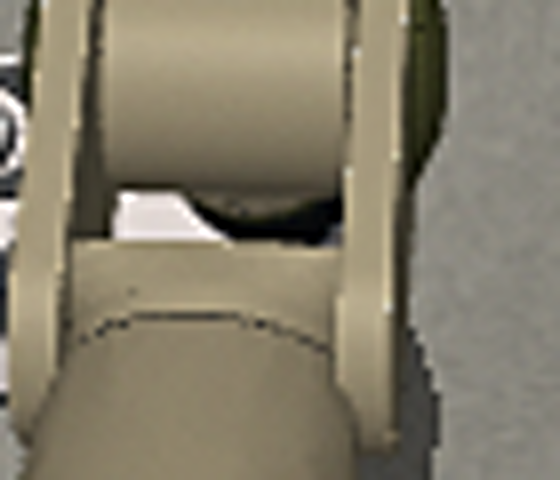

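```bash
python3 - <<'E'
from m3 import *
nc=np.array([.576,.1048]); yw=np.radians(7)
im=np.load('side0_i.npy'); A=rectify(im,'side',nc,yw,.058,(.035,.035),.000125)
B=cv2.normalize(A[:,:,::-1],None,0,255,cv2.NORM_MINMAX)
g=cv2.cvtColor(A,cv2.COLOR_RGB2GRAY).astype(float); 
B=np.clip((g-60)*255/70,0,255).astype(np.uint8); B=cv2.cvtColor(B,cv2.COLOR_GRAY2BGR); cv2.line(B,(0,280),(560,280),(0,0,255),1); cv2.line(B,(280,0),(280,560),(0,0,255),1)
for r in(236,324): cv2.line(B,(0,r),(560,r),(0,255,0),1)
cv2.imwrite('pics/s5.png',B)
print(list(zip(range(140,440,10),[g[r:r+10,300:420].mean().round(0) for r in range(140,440,10)])))
E
```

```text
[(140, np.float64(103.0)), (150, np.float64(105.0)), (160, np.float64(106.0)), (170, np.float64(107.0)), (180, np.float64(108.0)), (190, np.float64(109.0)), (200, np.float64(109.0)), (210, np.float64(108.0)), (220, np.float64(106.0)), (230, np.float64(104.0)), (240, np.float64(101.0)), (250, np.float64(96.0)), (260, np.float64(90.0)), (270, np.float64(85.0)), (280, np.float64(81.0)), (290, np.float64(79.0)), (300, np.float64(78.0)), (310, np.float64(78.0)), (320, np.float64(81.0)), (330, np.float64(84.0)), (340, np.float64(89.0)), (350, np.float64(95.0)), (360, np.float64(100.0)), (370, np.float64(104.0)), (380, np.float64(106.0)), (390, np.float64(107.0)), (400, np.float64(107.0)), (410, np.float64(108.0)), (420, np.float64(108.0)), (430, np.float64(108.0))]
```

View pics/s5.png

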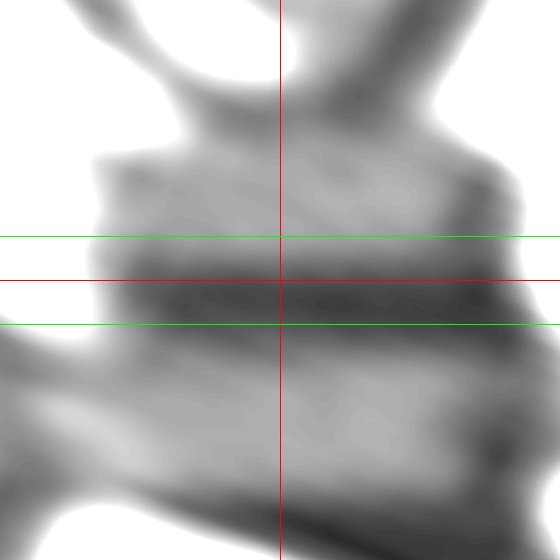

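```bash
python3 - <<'E'
from m3 import *
p=np.array([.576,.1046,.09]); 
for k,d in(('x',[.001,0,0]),('y',[0,.001,0]),('z',[0,0,.001])): print(k,proj('side',p+d)-proj('side',p))
g=cv2.cvtColor(np.load('side4_i.npy'),cv2.COLOR_RGB2GRAY).astype(int)
print(g[174:190,222:242])
for z in(.107,.1,.095,.09,.085,.08,.0766): print(z,proj('side',[.576,.1046,z]))
E
```

```text
x [ 0.31497919 -0.0569588 ]
y [-0.08880154 -0.15279004]
z [-0.01605955 -0.28402416]
[[222 223 222 211 173 123  99  81  68  72  84 106 122 129 129 128 134 164
  178 133]
 [223 223 222 221 192 133 103  99  95  99 105 108 114 115 119 116 120 132
  138 112]
 [217 221 224 223 200 138 110 107 110 111 107 105 108 109 109 109 107 101
  101  94]
 [177 196 213 218 206 158 128 112 112 108  98  95  99  97  98  95  91  88
  100 123]
 [125 143 164 187 208 203 182 135 113 105  89  95 101  99 107 114 121 125
  155 192]
 [ 98 107 118 146 187 217 209 161 122 115 124 147 158 156 168 181 197 200
  201 212]
 [ 94  98 104 117 160 208 213 176 130 135 174 204 211 210 213 216 217 209
  190 174]
 [113 100 103 108 137 186 208 178 130 136 183 219 223 224 223 213 193 167
  142 136]
 [137 111 103 107 132 186 208 180 131 135 179 213 224 223 214 184 142 117
  113 139]
 [126 109 101 100 134 194 214 191 140 136 170 191 210 216 192 142 104 104
  120 149]
 [107 102  94  98 141 194 201 171 130 119 128 142 170 195 171 122 114 143
  145 142]
 [ 93  89  84  97 125 143 145 125 109  99  91  92 120 147 129 112 144 182
  165 130]
 [ 78  80  75  81  92  91  92  88  83  83  76  74  85  95  93 101 140 170
  149 119]
 [ 74  75  72  76  75  74  74  75  76  73  73  72  73  76  77  85 106 128
  125 112]
 [ 75  72  75  74  74  76  74  75  72  73  75  76  77  78  80  82  87  93
   99  99]
 [ 72  74  73  74  75  74  77  77  75  75  81  87  88  95  97 100  95  89
   86  87]]
0.107 [230.36701022 175.10009652]
0.1 [230.48068593 177.11052875]
0.095 [230.56146599 178.53917914]
0.09 [230.64190118 179.96173025]
0.085 [230.72199371 181.37822107]
0.08 [230.80174575 182.78869023]
0.0766 [230.85578377 183.74438926]
```

Emit:
jog_arm --plan '[[[0,-0.045,0.1,0.01,0,0],[0,0,0.3,0,0,0],[0,0,0.1,0,0,0],[0,0,0.1,0,0,0],[0,0,0,0,0,0],[0,0,0,0,0,0]]]'

```text
time_s: 6.1
position: [0.5746, 0.1045, 0.0938]
tool_rot: [[-0.121, 0.993, -0.001], [0.993, 0.121, -0.0], [-0.0, -0.001, -1.0]]
ft_force: [0.7, -0.2, -0.5]
grip_width: 0.0125
```

```bash
python3 - <<'E'
from m3 import *
s=st()
snap('side','side5')
a=cv2.resize(np.load('side5_i.npy')[160:205,205:265],None,fx=10,fy=10,interpolation=2)
a=np.clip(a.astype(float)*1.6,0,255).astype(np.uint8)
cv2.imwrite('pics/s6.png',a[:,:,::-1])
E
```

```text
t 6.1 p [0.5746 0.1045 0.0938] f [ 0.7 -0.2 -0.5] w 0.0125 q [-1.3 32.6 80.3 -0.  67.2 -8.2]
[[-0.1213, 0.9926, -0.0014], [0.9926, 0.1213, -0.0002], [-0.0, -0.0014, -1.0]]
```

View pics/s6.png

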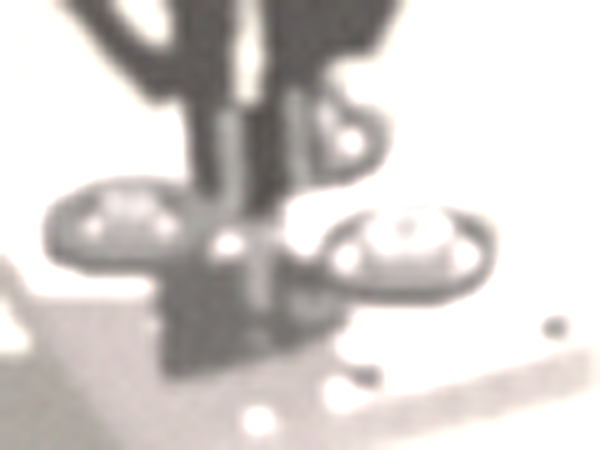

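Emit:
jog_arm --plan '[[[0,0,0.08,0,0,0],[0,0,0.1,0,0,0],[0,0,0.1,0,0,0],[0,0,0.1,0,0,0],[0,0,0.1,0,0,0],[0,0,0,0,0,0]]]'

```text
time_s: 6.75
position: [0.5742, 0.1045, 0.0738]
tool_rot: [[-0.121, 0.993, -0.003], [0.993, 0.121, -0.0], [0.0, -0.003, -1.0]]
ft_force: [-1.3, 0.1, -0.1]
grip_width: 0.0129
```

Emit:
jog_arm --plan '[[[0,0,0.06,0,0,0],[0,0,0.04,0,0,0],[0,0,0.03,0,0,0],[0,0,0,0,0,0]]]'

```text
time_s: 7.15
position: [0.5744, 0.1045, 0.0692]
tool_rot: [[-0.121, 0.993, -0.002], [0.993, 0.121, -0.0], [0.0, -0.002, -1.0]]
ft_force: [-0.5, 0.6, -0.6]
grip_width: 0.0128
```

```bash
python3 - <<'E'
from m3 import *
s=st()
snap('side','side6')
a=cv2.resize(np.load('side6_i.npy')[160:205,205:265],None,fx=10,fy=10,interpolation=2)
a=np.clip(a.astype(float)*1.6,0,255).astype(np.uint8)
cv2.imwrite('pics/s7.png',a[:,:,::-1])
E
```

```text
t 7.15 p [0.5744 0.1045 0.0692] f [-0.5  0.6 -0.6] w 0.0128 q [-1.3 34.3 81.8 -0.  64.  -8.2]
[[-0.1212, 0.9926, -0.0017], [0.9926, 0.1212, -0.0002], [0.0, -0.0017, -1.0]]
```

View pics/s7.png

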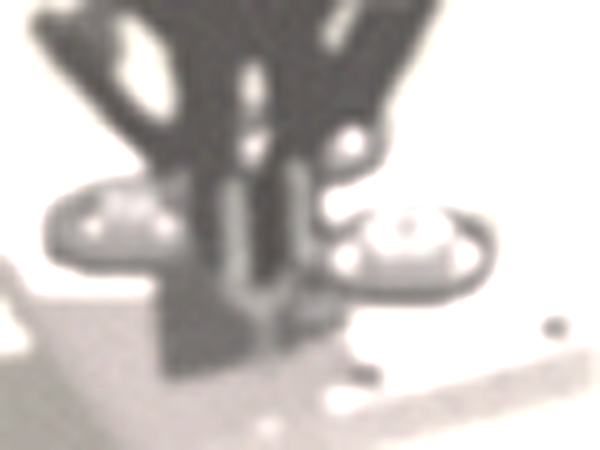

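Emit:
jog_arm --plan '[[[0,0,0.02,0,0,0],[0,0,0.015,0,0,0],[0,0,0,0,0,0]]]'

```text
time_s: 7.5
position: [0.5746, 0.1045, 0.0684]
tool_rot: [[-0.121, 0.993, -0.001], [0.993, 0.121, -0.0], [-0.0, -0.001, -1.0]]
ft_force: [-1.1, -1.0, 3.9]
grip_width: 0.0126
```

Emit:
jog_arm --plan '[[[0,0,0,0,0,0],[0,0,0,0,0,0],[0,0,0,0,0,0]]]' --grip -0.2

```text
time_s: 7.8
position: [0.5745, 0.1045, 0.0678]
tool_rot: [[-0.121, 0.993, -0.002], [0.993, 0.121, -0.0], [0.0, -0.002, -1.0]]
ft_force: [0.4, 0.9, 0.1]
grip_width: 0.034
```

Emit:
jog_arm --plan '[[[0,0,-0.2,0,0,0],[0,0,-0.5,0,0,0],[0,0,-0.9,0,0,0],[0,0,-1,0,0,0],[0,0,-0.4,0,0,0]]]'

```text
time_s: 8.3
position: [0.5757, 0.1046, 0.1924]
tool_rot: [[-0.121, 0.993, 0.005], [0.993, 0.121, -0.0], [-0.001, 0.005, -1.0]]
ft_force: [0.8, -0.3, 0.1]
grip_width: 0.0345
```

```bash
python3 - <<'E'
from plan import *
s=st()
snap('side','side7')
a=cv2.resize(np.load('side7_i.npy')[140:205,195:265],None,fx=9,fy=9,interpolation=2)
a=np.clip(a.astype(float)*1.3,0,255).astype(np.uint8)
cv2.imwrite('pics/s8.png',a[:,:,::-1])
plan((.570,-.1915,.15),22,vmax=.039)
E
```

```text
t 8.3 p [0.5757 0.1046 0.1924] f [ 0.8 -0.3  0.1] w 0.0345 q [-1.3 26.9 72.6 -0.  80.3 -8.2]
[[-0.1213, 0.9926, 0.0048], [0.9926, 0.1213, -0.0003], [-0.0009, 0.0047, -1.0]]
[[[-0.92,-0.13,0.14,0.01,0,-0.22],[-0.91,-0.16,0.14,0,0,-0.22],[-0.9,-0.19,0.14,0.01,0,-0.22],[-0.9,-0.22,0.13,0,0,-0.22],[-0.89,-0.25,0.14,0.01,0,-0.22],[-0.88,-0.28,0.14,0,0,-0.22],[-0.87,-0.31,0.13,0.01,0.01,-0.21],[-0.87,-0.35,0.13,0,0,-0.22]]]
end [ 0.5699 -0.1917  0.1502] resid [ 0.0001  0.0002 -0.0002]
```

View pics/s8.png

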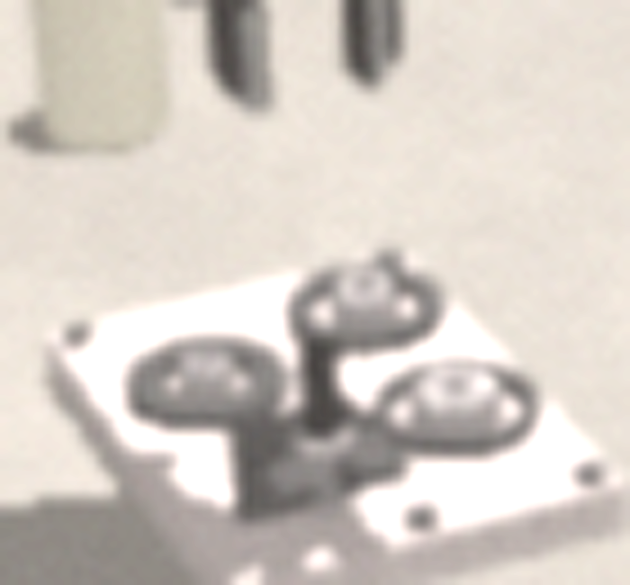

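Emit:
jog_arm --plan '[[[-0.92,-0.13,0.14,0.01,0,-0.22],[-0.91,-0.16,0.14,0,0,-0.22],[-0.9,-0.19,0.14,0.01,0,-0.22],[-0.9,-0.22,0.13,0,0,-0.22],[-0.89,-0.25,0.14,0.01,0,-0.22],[-0.88,-0.28,0.14,0,0,-0.22],[-0.87,-0.31,0.13,0.01,0.01,-0.21],[-0.87,-0.35,0.13,0,0,-0.22],[0,0,0,0,0,0],[0,0,0,0,0,0]]]' --grip 0

```text
time_s: 9.35
position: [0.5677, -0.1921, 0.144]
tool_rot: [[-0.373, 0.928, -0.009], [0.928, 0.373, 0.001], [0.004, -0.008, -1.0]]
ft_force: [-0.8, 0.1, -0.1]
grip_width: 0.0424
```

```bash
python3 - <<'E'
from m3 import *
s=st()
snap('side','side8'); snap('top','top8')
p=np.array(s['position']); print(proj('side',p),'adapter top',proj('side',[p[0],p[1],.074]))
a=cv2.resize(np.load('side8_i.npy')[185:285,215:305],None,fx=6,fy=6,interpolation=2)
cv2.imwrite('pics/s9.png',a[:,:,::-1])
E
```

```text
t 9.35 p [ 0.5677 -0.1921  0.144 ] f [-0.8  0.1 -0.1] w 0.0424 q [-29.9  31.   73.7  -0.2  75.7 -51.8]
[[-0.373, 0.9278, -0.0087], [0.9278, 0.373, 0.0006], [0.0038, -0.0078, -1.0]]
[259.94259161 219.03721077] adapter top [260.24877076 242.12672972]
```

View pics/s9.png

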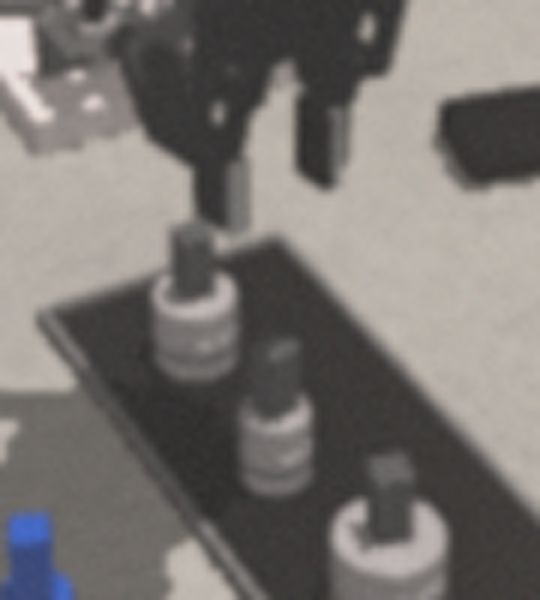

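View pics/top8.png

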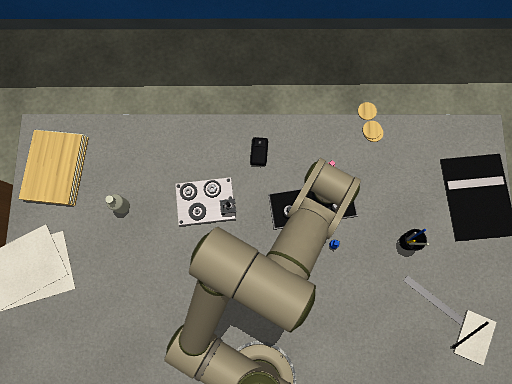

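```bash
python3 - <<'E'
from plan import *
s=st()
p,R=plan((.5700,-.1925,.10),22,vmax=.025)
plan((.5700,-.1925,.048),22,vmax=.025,R0=R,p0=p)
E
```

```text
t 9.45 p [ 0.568  -0.1908  0.1446] f [ 0.5  0.7 -0.8] w 0.0425 q [-29.8  31.   73.7  -0.2  75.7 -51.8]
[[-0.3751, 0.927, -0.008], [0.927, 0.3751, 0.0002], [0.0032, -0.0073, -1.0]]
[[[-0.03,0.02,0.56,-0.02,-0.01,0],[-0.03,0.02,0.55,-0.03,-0.01,0]]]
end [ 0.5701 -0.1924  0.1001] resid [-0.0001 -0.0001 -0.0001]
[[[0,0,0.43,0,0,0],[0,0,0.44,0,0,0],[0,0,0.43,0,0,0]]]
end [ 0.5701 -0.1924  0.0481] resid [-0.0001 -0.0001 -0.0001]
```

Emit:
jog_arm --plan '[[[-0.03,0.02,0.56,-0.02,-0.01,0],[-0.03,0.02,0.55,-0.03,-0.01,0],[0,0,0.3,0,0,0],[0,0,0,0,0,0]]]'

```text
time_s: 9.85
position: [0.5696, -0.1922, 0.0869]
tool_rot: [[-0.376, 0.927, -0.002], [0.927, 0.376, 0.001], [0.002, -0.002, -1.0]]
ft_force: [-0.7, -0.1, -0.2]
grip_width: 0.0428
```

```bash
python3 - <<'E'
from m3 import *
s=st()
snap('side','side9')
a=cv2.resize(np.load('side9_i.npy')[205:285,225:305],None,fx=7,fy=7,interpolation=2)
cv2.imwrite('pics/s10.png',a[:,:,::-1])
E
```

```text
t 9.85 p [ 0.5696 -0.1922  0.0869] f [-0.7 -0.1 -0.2] w 0.0428 q [-29.9  34.5  77.7   0.   67.9 -52. ]
[[-0.3756, 0.9268, -0.0024], [0.9268, 0.3756, 0.0014], [0.0022, -0.0017, -1.0]]
```

View pics/s10.png

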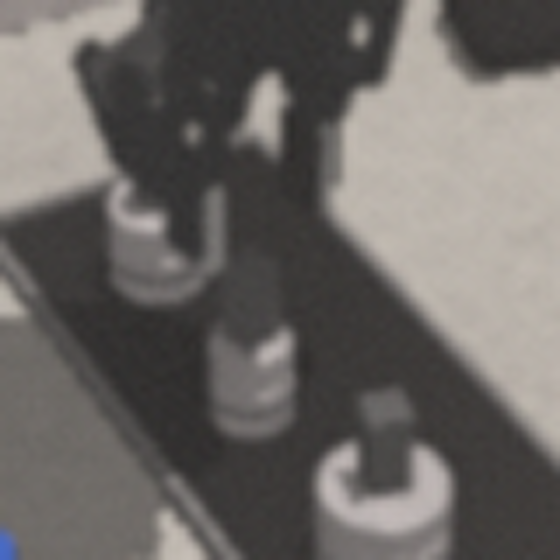

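Emit:
jog_arm --plan '[[[0,0,0.3,0,0,0],[0,0,0.2,0,0,0],[0,0,0.2,0,0,0],[0,0,0.2,0,0,0],[0,0,0.05,0,0,0],[0,0,0,0,0,0]]]'

```text
time_s: 10.5
position: [0.57, -0.1934, 0.0497]
tool_rot: [[-0.375, 0.927, -0.0], [0.927, 0.375, 0.0], [0.0, -0.0, -1.0]]
ft_force: [-0.1, 0.3, -0.4]
grip_width: 0.0428
```

```bash
python3 - <<'E'
from m3 import *
s=st()
snap('side','side10')
a=cv2.resize(np.load('side10_i.npy')[205:285,225:305],None,fx=7,fy=7,interpolation=2)
a=np.clip(a.astype(float)*1.5,0,255).astype(np.uint8)
cv2.imwrite('pics/s11.png',a[:,:,::-1])
E
```

```text
t 10.5 p [ 0.57   -0.1934  0.0497] f [-0.1  0.3 -0.4] w 0.0428 q [-30.   37.2  79.8   0.   63.1 -52. ]
[[-0.3746, 0.9272, -0.0002], [0.9272, 0.3746, 0.0002], [0.0003, -0.0001, -1.0]]
```

View pics/s11.png

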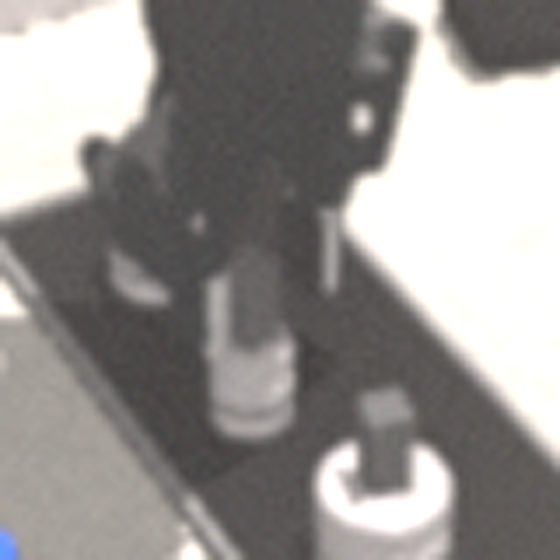

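Emit:
jog_arm --plan '[[[0,0,0,0,0,0],[0,0,0,0,0,0],[0,0,0,0,0,0],[0,0,0,0,0,0],[0,0,0,0,0,0],[0,0,0,0,0,0]]]' --grip -1 --squeeze 60

```text
time_s: 11.15
position: [0.5704, -0.1936, 0.0506]
tool_rot: [[-0.375, 0.927, 0.001], [0.927, 0.375, -0.001], [-0.001, 0.001, -1.0]]
ft_force: [-1.0, 0.2, 5.6]
grip_width: 0.0149
```

Emit:
jog_arm --plan '[[[0,0,-0.2,0,0,0],[0,0,-0.5,0,0,0],[0,0,-0.8,0,0,0],[0,0,-0.8,0,0,0],[0,0,-0.3,0,0,0],[0,0,0,0,0,0],[0,0,0,0,0,0]]]'

```text
time_s: 11.85
position: [0.5695, -0.1931, 0.1526]
tool_rot: [[-0.375, 0.927, -0.002], [0.927, 0.375, 0.001], [0.002, -0.001, -1.0]]
ft_force: [0.5, 0.3, -2.5]
grip_width: 0.0149
```

```bash
python3 - <<'E'
from plan import *
s=st()
snap('side','side11')
a=cv2.resize(np.load('side11_i.npy')[165:275,210:310],None,fx=5.4,fy=5.4,interpolation=2)
a=np.clip(a.astype(float)*1.5,0,255).astype(np.uint8)
cv2.imwrite('pics/s12.png',a[:,:,::-1])
p,R=plan((.5590,.2180,.1514),7,vmax=.039)
E
```

```text
t 11.85 p [ 0.5695 -0.1931  0.1526] f [ 0.5  0.3 -2.5] w 0.0149 q [-30.   30.6  73.    0.   76.6 -52. ]
[[-0.3746, 0.9272, -0.0019], [0.9272, 0.3746, 0.0011], [0.0018, -0.0014, -1.0]]
[[[0.87,0.33,0,0,0,0.16],[0.88,0.31,0,0,0,0.16],[0.89,0.29,0,0,0,0.16],[0.9,0.26,0,0,0,0.16],[0.9,0.24,0.01,0,0,0.16],[0.91,0.22,0,0,0,0.16],[0.91,0.2,0.01,0,0,0.16],[0.92,0.18,0,0,0,0.16],[0.92,0.15,0.01,-0.01,0,0.15],[0.93,0.13,0,0,-0.01,0.16]]]
[[[0.93,0.11,0.01,-0.01,0,0.15]]]
end [0.5588 0.2181 0.1512] resid [ 0.0002 -0.0001  0.0002]
```

View pics/s12.png

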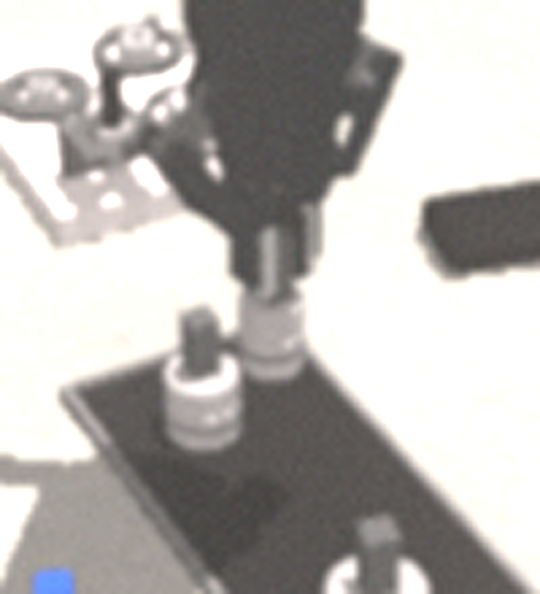

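```bash
python3 - <<'E'
from plan import *
s=st()
p,R=plan((.565,.05,.185),12,vmax=.039)
p,R=plan((.5590,.2180,.150),7,vmax=.039,p0=p,R0=R)
# socket in hand: side image depth-independent: bottom edge of body centre
print(proj('side',s['position']-np.array([0,0,.0466])),proj('side',s['position']-np.array([0,0,.0106])))
g=cv2.cvtColor(np.load('side11_i.npy'),cv2.COLOR_RGB2GRAY).astype(int); print(g[219:240:2,250:272])
E
```

```text
t 11.9 p [ 0.5694 -0.193   0.1522] f [ 0.6 -0.6 -1.9] w 0.0148 q [-30.   30.6  73.    0.   76.6 -52. ]
[[-0.3745, 0.9272, -0.0027], [0.9272, 0.3745, 0.0016], [0.0025, -0.0019, -1.0]]
[[[0.81,0.31,-0.12,0,0,0.17],[0.82,0.29,-0.12,0,0,0.17],[0.83,0.27,-0.11,0,0,0.16],[0.83,0.25,-0.12,0,0,0.17],[0.84,0.23,-0.11,0,0,0.16],[0.84,0.2,-0.12,-0.01,-0.01,0.17],[0.85,0.19,-0.11,0,0,0.16]]]
end [0.565  0.0502 0.185 ] resid [-0.     -0.0002  0.    ]
[[[0.83,0.15,0.18,0,0,0.12],[0.83,0.13,0.17,0,0,0.12],[0.83,0.11,0.18,0,0,0.11],[0.83,0.1,0.17,0,0,0.12],[0.84,0.09,0.18,-0.01,0,0.11]]]
end [0.559  0.2182 0.1498] resid [ 0.     -0.0002  0.0002]
[260.90806364 231.99174329] [260.7637801 219.9336367]
[[178 176 176 167 139 103  87  94 102 108  95  76  71  77  97 127 161 178
  181 182 184 182]
 [176 176 175 163 128 108 102 101  96  89  84  91  99 110 128 149 162 178
  183 185 182 181]
 [155 176 178 162 125 108 108 110 112 111 112 112 113 118 128 133 156 178
  182 182 179 181]
 [120 166 170 152 122 108 108 111 113 113 112 114 111 116 120 130 158 178
  182 181 179 178]
 [ 88 107 108  96  95 106 108 112 112 116 115 114 117 125 132 134 147 170
  177 177 177 176]
 [ 72  72  70  68  81  94 107 112 115 114 115 114 119 128 116 108 119 148
  166 176 177 177]
 [105 144 149 122  92  94  93  91  92  94  95  94  93  98 103 104  94  95
  123 154 172 181]
 [115 162 180 164 114  94 102 110 111 112 115 115 116 117 110  91  67  63
   77 103 133 161]
 [174 181 176 151 104  67  68  75  84  86  84  84  80  78  66  61  58  56
   60  63  79 106]
 [163 148 134 111  90  66  60  57  60  60  60  57  57  60  58  59  58  59
   60  59  60  65]
 [122 118 119 117  97  68  59  59  58  59  57  59  59  60  59  58  60  58
   60  58  60  60]]
```

```bash
python3 - <<'E'
from plan import *
s=st()
p,R=plan((.565,.05,.185),47,vmax=.039)
p,R=plan((.5611,.2172,.120),67,vmax=.039,p0=p,R0=R)
E
```

```text
t 11.9 p [ 0.5694 -0.193   0.1522] f [ 0.6 -0.6 -1.9] w 0.0148 q [-30.   30.6  73.    0.   76.6 -52. ]
[[-0.3745, 0.9272, -0.0027], [0.9272, 0.3745, 0.0016], [0.0025, -0.0019, -1.0]]
[[[0.81,0.31,-0.12,0,0,-0.42],[0.79,0.36,-0.12,0,0,-0.41],[0.77,0.41,-0.11,0,0,-0.42],[0.74,0.46,-0.12,0,0,-0.41],[0.71,0.5,-0.11,0,-0.01,-0.42],[0.67,0.54,-0.12,0,0,-0.41],[0.64,0.58,-0.11,-0.01,-0.01,-0.42]]]
end [0.565  0.0498 0.1849] resid [0.     0.0002 0.0001]
[[[0.58,0.6,0.32,0,0,-0.47],[0.54,0.64,0.33,0,0,-0.46],[0.5,0.67,0.32,0,0,-0.47],[0.45,0.71,0.33,0,0,-0.46],[0.4,0.74,0.32,0,0,-0.47]]]
end [0.561  0.2173 0.1202] resid [ 0.0001 -0.0001 -0.0002]
```

Emit:
jog_arm --plan '[[[0.81,0.31,-0.12,0,0,-0.42],[0.79,0.36,-0.12,0,0,-0.41],[0.77,0.41,-0.11,0,0,-0.42],[0.74,0.46,-0.12,0,0,-0.41],[0.71,0.5,-0.11,0,-0.01,-0.42],[0.67,0.54,-0.12,0,0,-0.41],[0.64,0.58,-0.11,-0.01,-0.01,-0.42]]]'

```text
time_s: 12.6
position: [0.5649, 0.0509, 0.1849]
tool_rot: [[-0.733, 0.68, 0.0], [0.68, 0.733, -0.001], [-0.001, -0.0, -1.0]]
ft_force: [0.7, -0.0, -1.8]
grip_width: 0.015
```

Emit:
jog_arm --plan '[[[0.58,0.6,0.32,0,0,-0.47],[0.54,0.64,0.33,0,0,-0.46],[0.5,0.67,0.32,0,0,-0.47],[0.45,0.71,0.33,0,0,-0.46],[0.4,0.74,0.32,0,0,-0.47],[0,0,0,0,0,0],[0,0,0,0,0,0],[0,0,0,0,0,0]]]'

```text
time_s: 13.4
position: [0.5618, 0.2161, 0.1209]
tool_rot: [[-0.92, 0.391, 0.002], [0.391, 0.92, -0.002], [-0.003, -0.001, -1.0]]
ft_force: [-0.2, -0.2, -1.6]
grip_width: 0.0146
```

```bash
cat > sock.py <<'E'
from m3 import *
def body(n,tag,p,off,rows=None):
    g=cv2.cvtColor(np.load(tag+'_i.npy'),cv2.COLOR_RGB2GRAY).astype(float)
    for z in(.012,.020,.028):
        c=np.array([p[0],p[1],p[2]-off+z]); uv=proj('side',c); print('z',z,'pred',uv.round(2), [int(v) for v in g[int(round(uv[1])),int(uv[0])-12:int(uv[0])+14]], 'from',int(uv[0])-12)
E
python3 - <<'E'
from sock import *
s=st()
snap('side','side12')
p=np.array(s['position']); body('side','side12',p,.0466)
a=cv2.resize(np.load('side12_i.npy')[130:200,185:265],None,fx=8,fy=8,interpolation=2)
cv2.imwrite('pics/s13.png',a[:,:,::-1])
E
```

```text
t 13.4 p [0.5618 0.2161 0.1209] f [-0.2 -0.2 -1.6] w 0.0146 q [  9.8  32.4  75.5  -0.1  72.1 -57.1]
[[-0.9203, 0.3913, 0.0025], [0.3913, 0.9203, -0.0017], [-0.003, -0.0006, -1.0]]
z 0.012 pred [217.28 165.79] [170, 168, 168, 171, 171, 171, 159, 124, 107, 111, 114, 114, 117, 117, 118, 121, 147, 169, 174, 174, 174, 173, 173, 170, 175, 179] from 205
z 0.02 pred [217.12 163.62] [168, 169, 168, 170, 170, 170, 157, 124, 109, 114, 112, 113, 111, 114, 124, 139, 156, 172, 175, 174, 174, 173, 172, 173, 175, 176] from 205
z 0.028 pred [216.96 161.43] [172, 172, 171, 170, 168, 168, 166, 152, 118, 105, 106, 104, 104, 104, 110, 120, 141, 165, 172, 173, 176, 175, 174, 173, 174, 174] from 204
```

View pics/s13.png

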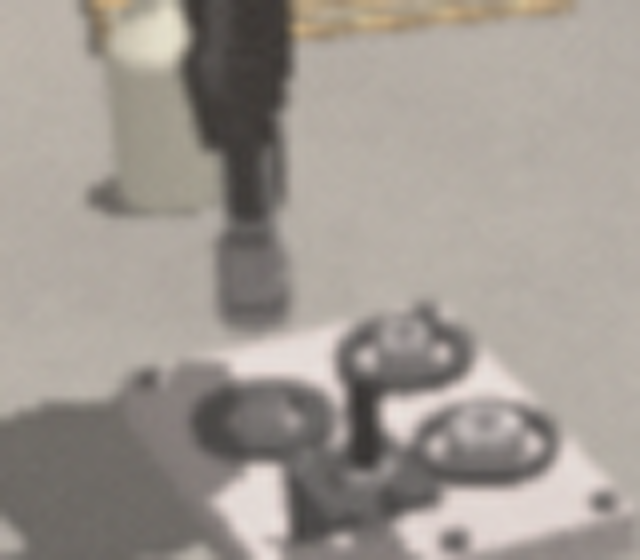

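```bash
cat > ring.py <<'E'
from m3 import *
def edgez(n,g,p0,nrm,zz,half,sign):
    s=np.arange(-half,half,.0002); W=p0[:,None,:]+nrm[:,None,:]*s[None,:,None]
    W=np.concatenate([W,np.broadcast_to(zz[:,None,None],W.shape[:2]+(1,))],-1)
    d=sign*np.gradient(gaussian_filter1d(sample(n,g,W),6,axis=1),axis=1); return s[d.argmax(1)],d.max(1)
def ringfit(n,tag,c,it=6,sel=None,half=.005):
    g=cv2.cvtColor(np.load(tag+'_i.npy'),cv2.COLOR_RGB2GRAY); c=np.array(c,float)
    K,R,t=cam(n); C=-R.T@t
    a=np.radians(np.arange(0,360,4)); 
    for _ in range(it):
        nr=np.c_[np.cos(a),np.sin(a)]; v=C[:2]-c; v/=np.linalg.norm(v); zz=np.where(nr@v>0,.020,.028)
        o,s=edgez(n,g,c+.031*nr,nr,zz,half,1); ok=(np.abs(o-np.median(o))<.003)&(s>np.median(s)*.4)
        if sel is not None: ok&=sel(a)
        dx=np.linalg.lstsq(np.c_[nr,np.ones(len(nr))][ok],o[ok],rcond=None)[0]; c=c+dx[:2]
    return c.round(4),dx[2].round(4),np.std(o[ok]).round(4),ok.sum()
E
python3 - <<'E'
from ring import *
for tag in('top0','top8'):
    for c in((.5598,.2183),(.6311,.2522),(.6415,.1677)): print(tag,ringfit('top',tag,c))
for tag in('side0','side7','side8'):
    for c in((.5585,.2183),(.630,.2522),(.640,.1677)): print(tag,ringfit('side',tag,c))
E
```

```text
top0 (array([0.5597, 0.2182]), np.float64(-0.0001), np.float64(0.0008), np.int64(90))
top0 (array([0.631 , 0.2521]), np.float64(-0.0001), np.float64(0.0008), np.int64(90))
top0 (array([0.6414, 0.1677]), np.float64(-0.0001), np.float64(0.0008), np.int64(90))
top8 (array([0.5596, 0.2182]), np.float64(-0.0), np.float64(0.0008), np.int64(90))
top8 (array([0.631 , 0.2521]), np.float64(-0.0001), np.float64(0.0008), np.int64(90))
top8 (array([0.6414, 0.1677]), np.float64(-0.0001), np.float64(0.0008), np.int64(90))
side0 (array([0.559 , 0.2187]), np.float64(-0.0011), np.float64(0.0009), np.int64(75))
side0 (array([0.6299, 0.2524]), np.float64(-0.0013), np.float64(0.0009), np.int64(77))
side0 (array([0.6409, 0.1681]), np.float64(-0.0014), np.float64(0.0007), np.int64(76))
side7 (array([0.5584, 0.2188]), np.float64(-0.0014), np.float64(0.0007), np.int64(80))
side7 (array([0.6297, 0.2522]), np.float64(-0.0014), np.float64(0.0009), np.int64(69))
side7 (array([0.6409, 0.1681]), np.float64(-0.0014), np.float64(0.0007), np.int64(77))
side8 (array([0.5583, 0.2186]), np.float64(-0.0014), np.float64(0.0007), np.int64(80))
side8 (array([0.6291, 0.2523]), np.float64(-0.0018), np.float64(0.0009), np.int64(57))
side8 (array([0.6391, 0.1691]), np.float64(-0.0021), np.float64(0.001), np.int64(47))
```

```bash
cat > avg.py <<'E'
from sock import *
def avg(tag,k=8):
    P=[];I=[];F=[];Rs=[]
    for i in range(k):
        im,d=vision.get_image('side'); s=env.observe(); P.append(s['position']); F.append(s['ft_force']); I.append(im.astype(float)); Rs.append(s['tool_rot'])
    im=np.mean(I,0).round().astype(np.uint8); np.save(tag+'_i.npy',im); P=np.array(P)
    print('t',s['time_s'],'pos',P.mean(0).round(5),'sd',P.std(0).round(5),'F',np.mean(F,0).round(2),'w',s['grip_width']); R=np.mean(Rs,0); print(R.round(4).tolist(),'psi',np.degrees(np.arctan2(R[1,1],R[0,1])).round(2)); return P.mean(0),R
E
python3 - <<'E'
from avg import *
p,R=avg('sideA'); body('side','sideA',p,.0466)
E
```

```text
t 13.85 pos [0.56199 0.21628 0.12155] sd [8.0e-05 2.8e-04 5.0e-05] F [-0.2   0.05 -1.45] w 0.014941945750007532
[[-0.9203, 0.3911, 0.0036], [0.3911, 0.9203, -0.0013], [-0.0038, 0.0002, -1.0]] psi 66.97
z 0.012 pred [217.31 165.58] [170, 169, 168, 169, 171, 171, 157, 123, 108, 110, 113, 114, 113, 116, 120, 120, 142, 167, 174, 173, 173, 171, 171, 172, 175, 178] from 205
z 0.02 pred [217.15 163.41] [168, 168, 169, 170, 170, 170, 155, 120, 109, 113, 113, 113, 112, 113, 117, 131, 156, 170, 173, 174, 174, 173, 174, 173, 175, 177] from 205
z 0.028 pred [216.98 161.22] [170, 171, 171, 171, 169, 168, 165, 150, 119, 107, 106, 106, 107, 107, 110, 119, 136, 161, 171, 174, 175, 175, 175, 175, 175, 175] from 204
```

```bash
python3 - <<'E'
from plan import *
R0=np.array([[-0.9203, 0.3911, 0.0036], [0.3911, 0.9203, -0.0013], [-0.0038, 0.0002, -1.0]])
p,R=plan((.5623,.2171,.088),67.1,vmax=.012,p0=[.5620,.2163,.1216],R0=R0)
E
```

```text
[[[0,0.01,0.28,0,0.01,0],[0,0.01,0.28,0,0.01,-0.01],[0,0,0.28,0,0.01,0]]]
end [0.5624 0.217  0.088 ] resid [-0.0001  0.0001 -0.    ]
```

Emit:
jog_arm --plan '[[[0,0.01,0.28,0.01,0.01,0],[0,0.01,0.28,0,0.01,-0.01],[0,0,0.28,0,0.01,0],[0,0,0,0,0,0],[0,0,0,0,0,0]]]'

```text
time_s: 14.35
position: [0.5621, 0.2176, 0.0873]
tool_rot: [[-0.921, 0.389, -0.002], [0.389, 0.921, -0.001], [0.002, -0.002, -1.0]]
ft_force: [-0.6, -0.1, -1.0]
grip_width: 0.0149
```

```bash
python3 - <<'E'
from avg import *
p,R=avg('sideB',6); body('side','sideB',p,.0466)
a=cv2.resize(np.load('sideB_i.npy')[140:195,195:255],None,fx=10,fy=10,interpolation=2)
cv2.imwrite('pics/s14.png',a[:,:,::-1])
E
```

```text
t 14.65 pos [0.56237 0.21762 0.08812] sd [5.0e-05 1.0e-05 1.4e-04] F [ 0.39  0.15 -1.86] w 0.014561835963226634
[[-0.9213, 0.3888, -0.0007], [0.3888, 0.9213, -0.0008], [0.0003, -0.001, -1.0]] psi 67.12
z 0.012 pred [217.99 174.31] [175, 175, 177, 174, 179, 186, 189, 175, 127, 108, 111, 112, 113, 119, 125, 126, 153, 200, 220, 222, 214, 183, 123, 107, 137, 179] from 205
z 0.02 pred [217.83 172.19] [176, 174, 174, 173, 173, 174, 171, 154, 119, 109, 112, 113, 113, 112, 115, 124, 162, 207, 217, 219, 221, 208, 166, 128, 104, 98] from 205
z 0.028 pred [217.67 170.07] [172, 173, 173, 172, 172, 172, 166, 143, 115, 106, 107, 107, 107, 108, 111, 121, 145, 172, 180, 184, 188, 193, 196, 185, 159, 137] from 205
```

View pics/s14.png

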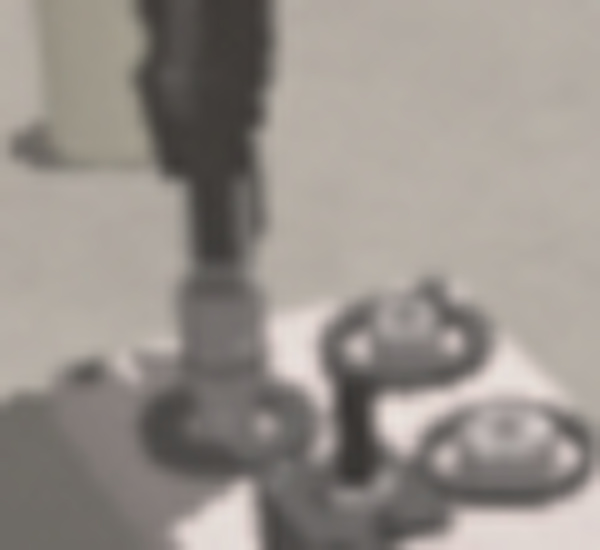

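Emit:
jog_arm --plan '[[[0,-0.01,0.15,0,0,0],[0,0,0.05,0,0,0],[0,0,0.03,0,0,0],[0,0,0,0,0,0]]]'

```text
time_s: 15.05
position: [0.5619, 0.2172, 0.0783]
tool_rot: [[-0.921, 0.389, -0.002], [0.389, 0.921, -0.001], [0.001, -0.002, -1.0]]
ft_force: [-0.5, -1.1, -1.6]
grip_width: 0.0146
```

Emit:
jog_arm --plan '[[[0,0,0.05,0,0,0],[0,0,0.05,0,0,0],[0,0,0,0,0,0]]]'

```text
time_s: 15.35
position: [0.5619, 0.2172, 0.0743]
tool_rot: [[-0.921, 0.389, -0.002], [0.389, 0.921, -0.001], [0.001, -0.002, -1.0]]
ft_force: [-0.3, -0.4, -2.5]
grip_width: 0.0148
```

Emit:
jog_arm --plan '[[[0,0,0.05,0,0,0],[0,0,0.05,0,0,0],[0,0,0.05,0,0,0],[0,0,0,0,0,0]]]'

```text
time_s: 15.75
position: [0.5619, 0.2172, 0.0682]
tool_rot: [[-0.921, 0.389, -0.002], [0.389, 0.921, -0.001], [0.001, -0.002, -1.0]]
ft_force: [-0.1, -0.3, -1.5]
grip_width: 0.0148
```

Free to 1.6 mm above the expected seat; continue in fine steps until contact.

Emit:
jog_arm --plan '[[[0,0,0.02,0,0,0],[0,0,0.02,0,0,0],[0,0,0,0,0,0]]]'

```text
time_s: 16.05
position: [0.5619, 0.2172, 0.0669]
tool_rot: [[-0.921, 0.389, -0.002], [0.389, 0.921, -0.001], [0.001, -0.001, -1.0]]
ft_force: [-0.4, -0.2, -0.8]
grip_width: 0.0146
```

Emit:
jog_arm --plan '[[[0,0,0.02,0,0,0],[0,0,0,0,0,0]]]'

```text
time_s: 16.25
position: [0.5621, 0.2172, 0.0666]
tool_rot: [[-0.921, 0.389, -0.001], [0.389, 0.921, -0.001], [0.0, -0.001, -1.0]]
ft_force: [-1.5, 0.3, 2.4]
grip_width: 0.0149
```

Emit:
jog_arm --plan '[[[0,0,0.02,0,0,0],[0,0,0,0,0,0],[0,0,0,0,0,0]]]'

```text
time_s: 16.55
position: [0.5622, 0.2172, 0.0666]
tool_rot: [[-0.921, 0.389, -0.0], [0.389, 0.921, -0.001], [-0.0, -0.001, -1.0]]
ft_force: [-4.2, -0.5, 9.3]
grip_width: 0.0149
```

```bash
python3 - <<'E'
from avg import *
p,R=avg('sideC',6); snap('top','topC')
a=cv2.resize(np.load('sideC_i.npy')[140:195,195:255],None,fx=10,fy=10,interpolation=2)
cv2.imwrite('pics/s15.png',a[:,:,::-1])
for n,v in(('seat body low z.025',.025),('body top z.056',.056)): print(n,proj('side',[.559,.2187,v]))
E
```

```text
t 16.85 pos [0.56216 0.21722 0.0666 ] sd [1.e-05 1.e-05 1.e-05] F [-3.58 -0.92  9.13] w 0.014856106890869653
[[-0.9214, 0.3887, -0.0001], [0.3887, 0.9214, -0.0009], [-0.0002, -0.0008, -1.0]] psi 67.13
seat body low z.025 [217.49345591 181.76087109]
body top z.056 [216.87490832 173.67763047]
```

View pics/s15.png

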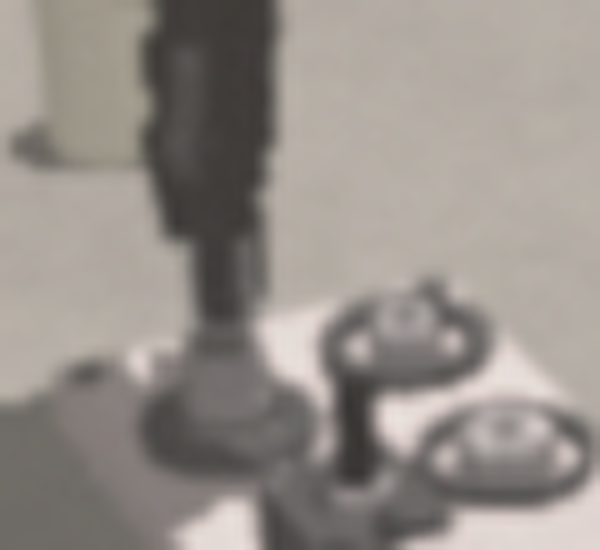

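View pics/topC.png

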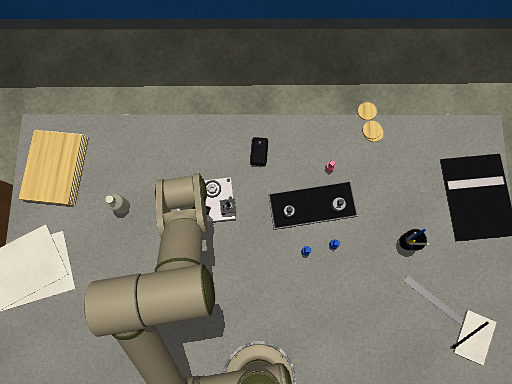

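```bash
python3 - <<'E'
from h import *
st(); print(close_job()); 
E
```

```text
t 16.9 p [0.5622 0.2172 0.0666] f [-3.9 -1.1  9.7] w 0.0148 q [  9.9  36.   78.7  -0.   65.3 -57.2]
[[-0.9214, 0.3886, -0.0002], [0.3886, 0.9214, -0.0008], [-0.0002, -0.0008, -1.0]]
the job is handed in; nothing more can be done
None
```

The job is done and handed in at about 17 s. The lock pin hangs in the notch, and socket_a is still gripped, fully home on the nut.

- **Pin:** I drew it straight up out of the nut and lowered it into the notch. Contact came at the expected height, and after I let go the side picture showed it hanging upright by its collar.
- **Choosing the socket:** I did not have to try the others. The two spare nuts looked like the 24 and 30 mm sizes, and the ring round the served nut had the smallest opening. That meant an 18 mm nut, so socket_a, the middle one on the tray.
- **Seating:** Socket_a went over the nut with no resistance and met firm contact with its underside at 20 mm, which is fully home. It stayed there under about 9 N of downward push, gripped at 60 N, with the tool within 0.1° of vertical. There was also a sideways force of about 4 N.
- **Everything else:** socket_b and socket_c still stand on the tray. The bottle, cup and mouse were not touched.

**Disagreements:**
- The two cameras differed by 1–3 mm on positions in x, about 3 mm at the notch. I settled it by comparing the pin and the socket directly with their targets in the side view.
- Their estimates of socket_a's turn on the tray also differed, about 12° against 30°. I gripped at 22° and the jaws squared it up.
- The arm hid the nut from above at the end, so the seating rests on the height, the force and the side view.

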